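# Raise the ladder-rack carrier to its top rung and put the tall tote under it

### The job

Make room on the ladder rack for the tall tote: by its grip bar, raise the carrier past the top rung until its gravity pawl drops clear over that rung, then lower it gently until it hangs on the top rung, and let go. Then bring the taller of the two totes, always upright, and slide it fully home under the raised carrier, between the side runners and against the back stop, with its carry bar pointing straight in. Leave all the other things where they are.

Things in the scene. Friction and masses are not known exactly. Their poses are not given: they have to be found in the camera images.
- rack: Fixed ladder rack on the bench. Origin: on the bench, centre of its tote bay; x points into the bay (away from the open front), y left, z up. Its aluminium mast (two rails at y = +-90) rises behind the bay from x = +85, leaning back 20 degrees (top to +x), with four level steel rungs, diameter 14, 40 apart along the mast, none above the fourth. The rails end near z = 380, behind the hood.
- hood_edge (a point): Middle of the front lower edge of the rack's fixed grey lamp hood (190 deep into rack +x, 240 wide). It overhangs the grip bar of the raised carrier, so the hand cannot stand upright there: tilt the tool 35 to 45 degrees, the hand leaning out to the open front (rack -x), fingers closing along rack y.
- bay_stop (a point): Middle of the top front edge of the bay's back stop (24 high, 150 wide), at rack x = +55. The bay's two side runners are 10 high, rack x = -70 to +100, inner faces at y = +-62 (124 clear). Outside them, foot plates 8 high from x = +40.
- carrier_grip (a point): Point to take the carrier's grip bar: a level rubber bar 16 wide (y), 26 high (z), sticking out to the open front (rack -x). The point is on its centre line, 20 behind its free end; some 65 of bar lie behind it. Axes as the rack's. It moves with the carrier: 85 above the shelf plate, 50 above the shut black case (100 x 180 x 35 high) on the shelf.
- shelf_front (a point): Middle of the front lower edge of the carrier's shelf (175 deep into rack +x, 200 wide, 8 thick). Its height is the free height under the shelf: 130 on the top rung, about 92, 55 and 17 on the lower ones. On the top rung the edge is at rack x = -49, so an upright hand meets the shelf before the tote is home.
- carrier (a joint): Slide of the carrier along the mast, m: 0 on the lowest rung, 0.040, 0.080, 0.120 on the top rung, stop at 0.155. Travel direction in rack axes (sin 20, 0, cos 20 deg). Starts on the lowest rung. About 0.8 kg with its pawl, 1 N rub; falls if let go between rungs. The pawl lets it rise and clears a rung about 15 mm above that seat (top: about 0.135); lowered from there, it hangs.
- pawl (a joint): Gravity pawl in the carrier, rad: 0 with its finger out to the mast (ready, or hanging on a rung); up to about 0.9 while a rung pushes it aside as the carrier rises; its heavy tail brings it back to 0.
- tall_tote: Loose open blue tote, 110 long (x), 100 wide (y), walls 80 high, 5 thick, about 0.35 kg. Origin: centre of its underside, z up. A steel carry bar 14 wide runs the full length along x over its middle, z = 88 to 104 (the tote's top), open below, 38 free each side inside the walls. Home in the bay its centre is at the rack's origin, bar along rack x, either way round.
- low_tote: Bystander: like the tall tote but with walls 45 high and bar top at 69. Same origin and axes. Leave it.
- bottle: Bystander: red bottle, diameter 52, 150 high; origin under its centre.
- jar: Bystander: white jar, diameter 64, 80 high; origin under its centre.
- screwdriver: Bystander: screwdriver lying along its x, 170 long, beside the front of the bay.
- wrench: Bystander: wrench lying along its x, 170 long, beside the front of the bay.
- carton: Bystander: cardboard carton 100 x 140 x 90 high; origin under its centre.
- coil_can: Bystander: plain steel can, diameter 70, 110 high; origin under its centre.
Mind the look-alikes: they are no part of the job. Leave any red or turquoise look-alike of the tall_tote alone.

How it is judged:
By the outcome, as a careful person would: the job done as asked, in the order asked, and still so for the second after the job is handed in, with the robot touching nothing.
It also fails if it takes over 67 s, if anything falls off the work surface, if the arm or the gripper's body presses on something with over 40 N, if the wrist force passes 120 N, or if a joint passes its speed limit or range.

### The arm

A 7-joint arm with a two-finger parallel gripper is mounted at the origin on the work surface. World frame = base frame: x ahead of the robot, y to its left, z up, the work surface at z = 0. Lengths are in m, angles in rad, forces in N, time in s.
With the tool pointing down it reaches from about 0.425 to 0.875 m from the base axis. Payload 4.7 kg.
Tool frame: the origin (TCP) lies on the centre line of the jaws, within the pads' length; the fingertips stand 8 mm ahead of it and the grasp point (between the pads) lies 11 mm behind it; z points along the fingers, x is the direction in which the jaws open and shut, and the axes are right-handed (so a half turn about z gives the same grasp; the last joint's range is limited). The gripper opens to 87 mm and grips with 3 to 60 N. Pads are 19 mm wide; open, the fingers measure 117 mm over their backs; the gripper's body (75 mm by 190 mm) begins 51 mm behind the grasp point.
Start: joints at [-1.103, 0.321, -0.07, 1.45, 0.023, 1.371, -0.057], TCP at [0.285, 0.584, 0.231] pointing down, gripper open.
Joint ranges: [-2.86, 2.86], [-0.3, 2.09], [-1.38, 1.24], [0.06, 2.45], [-1.56, 4.7], [0.09, 2.05], [-2.69, 2.69]. Speed limits (rad/s): [2.57, 2.57, 3.14, 3.14, 3.14, 3.14, 3.14].

### API

Orientations are given as a 3x3 rotation matrix whose columns are the frame's x, y, z axes.
In Python, from plant import ctrl gives the robot as it stands.
- The arm moves only by the tool carry_out, never from a script. Its argument "steps" is a list of rows, each a list of 5 numbers: the shift along the tool's x, y, z each as a share of 40 cm, from -1 to 1, then the turn about the tool's z as a share of 0.5 rad, from -1 to 1, then the opening, from 0 (shut) to 1 (fully open). A call has 1 to 12 rows; each row shifts and turns the commanded pose from where the row before left it, along the tool's axes as they then stand; what a row does not reach is not made up. A row lasts 1/10 s, in which the tool goes at most 50 mm and 8.59 degrees, less where a joint would pass 70% of its speed; a pose out of reach is approached as far as the arm can. A call with a number of a shift or a turn outside -1 to 1 is refused whole. A call with a gripper value outside its range is refused whole. The fingers move at their own pace and stop on an object; the grip force is fixed at half the most. Time passes only in rows, so rows that do not move let the fingers close. It gives the time, the measured TCP pose, the force and the opening at its end, in the units of the state.
- ctrl.observe(): the state, without advancing time (a new reading comes with each control period).
- ctrl.read_camera(name): name is "scene" or "top"; returns (picture, depth): 400x640x3 uint8, red, green, blue; 400x640 float32, m along the optical axis (not along the pixel's ray), 0 where there is no reading.
- ctrl.camera_model(name): a dict with "fx", "fy", "cx", "cy" (pixels), "pose" (4x4, takes a point from camera to world coordinates). Camera axes: x right, y up, looking along -z (the intrinsics and any distortion apply to the point x, -y, -z); pixel columns grow to the right and rows downward; lengths in m; the calibration is good to about 2 mm. A picture is of the moment at which its call begins. camera_model takes no time and is no camera call.
- ctrl.finish_job(): hands the job in, once; it reports no verdict.
The state is a dict: "time_s": time; "joint_positions": joint angles; "qd": joint speeds; "joint_torque": joint torques, N m; "position": TCP position; "ee_rot": TCP orientation; "force": force on the tool from outside, world axes, zero at the start; "ft_torque": the same for the moment, N m; "width": finger opening in m.
Only numpy, scipy, OpenCV 4.12 (cv2) and the standard library are available. Lean on these libraries where they do the work, as an engineer would, in place of code of your own. Each camera call takes 0.05 s, during which the arm holds its last target.

## Working session

There is one attempt and no reset: what is moved stays moved. The work goes in short steps, Python scripts to look and compute and a tool call to move; the robot and the scene stay as the last step left them, time stands still between calls to the robot, and variables do not carry over. Pictures are saved under pics/ and viewed, and the job is handed in when it is done.

Besides the shell and the picture viewer there is one more tool, called after ">>>" as name(argument=value, ...), one argument or row to a line, values as JSON. carry_out: Moves the arm, as the interface text tells. Its arguments: {"type":"object","properties":{"steps":{"type":"array"}},"required":["steps"]}

```bash
ls -la; mkdir -p pics; cat > h.py <<'E'
import numpy as np, cv2
from plant import ctrl
def snap(name,tag):
    im,d=ctrl.read_camera(name); np.savez(f'pics/{tag}.npz',im=im,d=d)
    cv2.imwrite(f'pics/{tag}.png',im[:,:,::-1]); return im,d
def load(tag):
    z=np.load(f'pics/{tag}.npz'); return z['im'],z['d']
def p2w(name,u,v,z):
    m=ctrl.camera_model(name); 
    p=np.array([(u-m['cx'])/m['fx']*z,-(v-m['cy'])/m['fy']*z,-z,1.0]); return (np.array(m['pose'])@p)[:3]
def cloud(name,d):
    m=ctrl.camera_model(name); v,u=np.mgrid[:d.shape[0],:d.shape[1]]
    P=np.stack([(u-m['cx'])/m['fx']*d,-(v-m['cy'])/m['fy']*d,-d],-1); T=np.array(m['pose'])
    return P@T[:3,:3].T+T[:3,3]
E
python3 - <<'E'
from h import *
s=ctrl.observe(); print({k:np.round(v,3).tolist() for k,v in s.items()})
for n in('scene','top'):
    print(ctrl.camera_model(n)); snap(n,n+'0')
print([x for x in dir(ctrl) if x[0]!='_'])
E
```

```text
total 12
drwxr-xr-x  3 agent agent 4096 Dec  7 00:46 .
drwxr-xr-x 23 root  root  4096 Dec  7 00:46 ..
drwxr-xr-x  2 agent agent 4096 Dec  7 00:46 pics
{'time_s': 0.0, 'joint_positions': [-1.103, 0.322, -0.07, 1.452, 0.023, 1.371, -0.057], 'qd': [-0.0, -0.001, -0.0, -0.001, -0.0, -0.0, 0.001], 'joint_torque': [-0.001, -49.127, -0.404, -31.254, -0.064, 0.044, 0.0], 'position': [0.285, 0.584, 0.229], 'ee_rot': [[0.438, 0.899, -0.001], [0.899, -0.438, -0.002], [-0.002, 0.0, -1.0]], 'force': [-0.008, 0.23, 0.329], 'ft_torque': [-0.029, 0.014, -0.022], 'width': 0.087}
{'fx': 410.81587745554475, 'fy': 410.81587745554475, 'cx': 316.8654863538579, 'cy': 199.17900685039638, 'pose': array([[ 9.60435069e-01,  1.93527927e-01, -2.00278353e-01,
         2.44143143e-01],
       [-2.78503876e-01,  6.68066022e-01, -6.90016943e-01,
        -1.07474429e+00],
       [ 2.61613635e-04,  7.18494768e-01,  6.95532314e-01,
         1.23330522e+00],
       [ 0.00000000e+00,  0.00000000e+00,  0.00000000e+00,
         1.00000000e+00]])}
{'fx': 372.8518594204276, 'fy': 372.8518594204276, 'cx': 317.6538873928036, 'cy': 203.95201451550915, 'pose': array([[-0.02938209,  0.9864093 , -0.16165825,  0.36322767],
       [-0.99940951, -0.03187285, -0.01283537, -0.0698317 ],
       [-0.01781344,  0.16118566,  0.98676333,  1.26073944],
       [ 0.        ,  0.        ,  0.        ,  1.        ]])}
['Unreachable', 'camera_model', 'finish_job', 'observe', 'read_camera']
```

View pics/scene0.png

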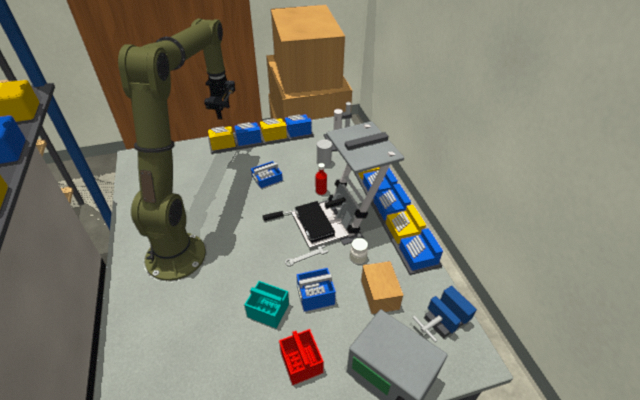

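View pics/top0.png

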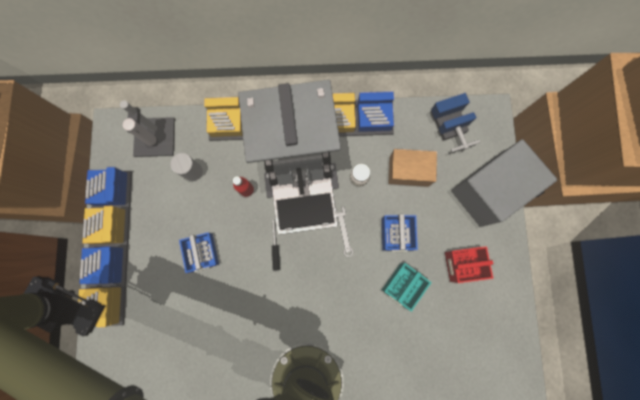

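```bash
python3 - <<'E'
from h import *
# orthographic height map both cameras 2mm/px ; x 0.2..1.1 , y -0.6..0.6
for n in('scene','top'):
    im,d=load(n+'0'); P=cloud(n,d); ok=d>0
    X=P[ok]; C=im[ok]
    print(n,'table z', np.percentile(X[(abs(X[:,2])<.02)][:,2],[10,50,90]))
    s=0.0018
    r=((1.0-X[:,0])/s).astype(int); c=((0.55-X[:,1])/s).astype(int)
    H=int(.75/s);W=int(1.1/s); k=(r>=0)&(r<H)&(c>=0)&(c<W)
    o=np.argsort(X[k][:,2]); A=np.zeros((H,W,3),np.uint8); A[r[k][o],c[k][o]]=C[k][o][:,::-1]
    cv2.imwrite(f'pics/ortho_{n}.png',A)
im,d=load('top0'); cv2.imwrite('pics/topz.png',cv2.resize(im[60:300,160:460,::-1],None,fx=2.6,fy=2.4,interpolation=cv2.INTER_CUBIC)[:600,:800])
im,d=load('scene0'); cv2.imwrite('pics/scenez.png',cv2.resize(im[100:320,230:450,::-1],None,fx=2.7,fy=2.7,interpolation=cv2.INTER_CUBIC)[:600,:800])
E
```

```text
scene table z [-0.00423271 -0.00015291  0.00549751]
top table z [-0.00243105  0.00094433  0.00516811]
```

View pics/topz.png

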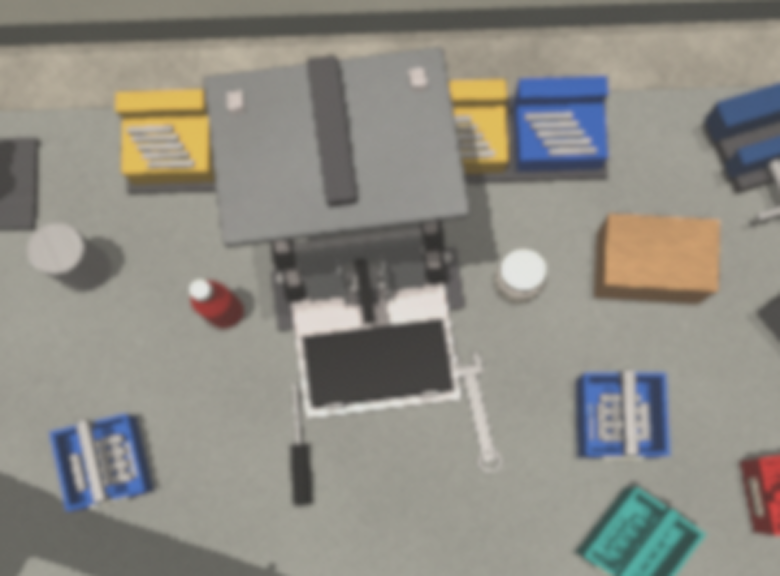

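View pics/scenez.png

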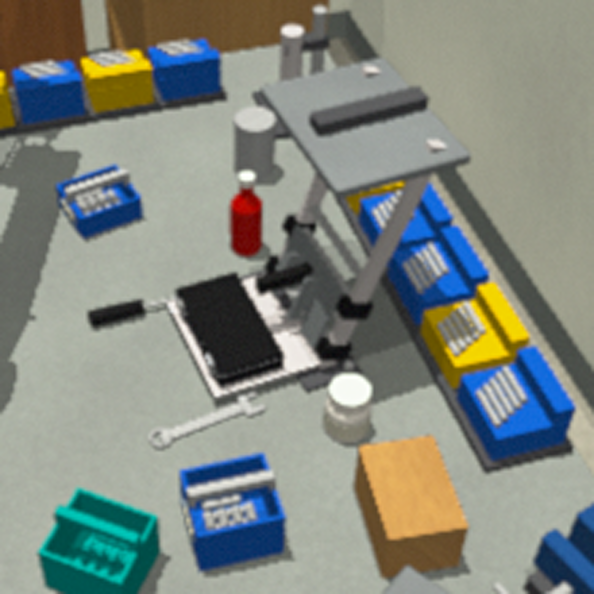

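View pics/ortho_top.png

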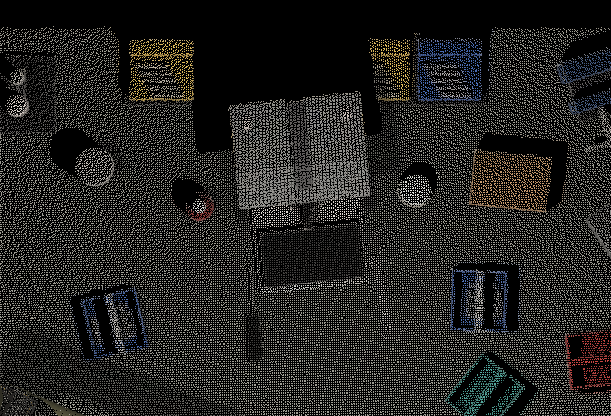

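```bash
python3 - <<'E'
from h import *
for n in('scene','top'):
    im,d=load(n+'0'); P=cloud(n,d); ok=d>0; X=P[ok]; C=im[ok].astype(int)
    print(n)
    blue=(C[:,2]>C[:,0]+50)&(C[:,2]>C[:,1]+30)
    for nm,c in(('R',(.46,-.314)),('L',(.42,.35))):
        near=(np.hypot(X[:,0]-c[0],X[:,1]-c[1])<.1)
        k=near&(X[:,2]>.006)
        print(nm,'z pct',np.percentile(X[k][:,2],[50,90,95,98,99.5]))
        hi=np.percentile(X[k][:,2],99.5)
        b=k&(X[:,2]>hi-.012)
        Q=X[b]; 
        (cx,cy),(w,h),a=cv2.minAreaRect((Q[:,:2]*1000).astype(np.float32)); print(' bar',len(Q),cx,cy,w,h,a,'z',np.median(Q[:,2]))
        ev,vec=np.linalg.eigh(np.cov(Q[:,:2].T)); print('  dir',np.degrees(np.arctan2(vec[1,1],vec[0,1])),'mean',Q.mean(0))
        rr=cv2.minAreaRect((X[k&blue][:,:2]*1000).astype(np.float32)); print(' blue rect',rr)
    # black case top: dark points, z~.05-.08
    dark=(C.max(1)<75)&(X[:,2]>.045)&(X[:,2]<.085)&(X[:,0]>.45)&(X[:,0]<.62)&(abs(X[:,1])<.15)
    Q=X[dark]; print('case',cv2.minAreaRect((Q[:,:2]*1000).astype(np.float32)),np.median(Q[:,2]))
    hood=(X[:,2]>.3)&(X[:,2]<.6)&(X[:,0]>.55)&(abs(X[:,1]-.0)<.25)
    Q=X[hood]; print('hood',cv2.minAreaRect((Q[:,:2]*1000).astype(np.float32)),np.percentile(Q[:,2],[5,50,95]))
E
```

```text
scene
R z pct [0.05603994 0.09912079 0.10333296 0.10519572 0.10714517]
 bar 150 457.5464172363281 -312.89495849609375 19.44455909729004 108.96615600585938 89.63590240478516 z 0.10239508541593523
  dir 178.48815960366457 mean [ 0.4585149  -0.31510303  0.1021676 ]
 blue rect ((459.0376892089844, -313.30609130859375), (107.2560043334961, 111.19013214111328), 88.24552154541016)
L z pct [0.03292877 0.06607637 0.06840795 0.07083557 0.07227202]
 bar 86 416.8175048828125 343.2763977050781 109.49638366699219 26.682321548461914 9.661763191223145 z 0.06697870428657648
  dir -167.13300369369887 mean [0.41706938 0.34113356 0.06702411]
 blue rect ((425.7451171875, 345.3069152832031), (129.6267547607422, 110.91423797607422), 13.579291343688965)
case ((538.4825439453125, -10.527984619140625), (100.70771026611328, 186.79437255859375), 6.2628607749938965) 0.05925646376818805
hood ((1053.3671875, -3.2806396484375), (858.9600219726562, 499.9517517089844), 0.4505997896194458) [0.32131134 0.42305892 0.58390903]
top
R z pct [0.04411481 0.10314313 0.10536922 0.10665116 0.10784284]
 bar 171 460.1535339355469
[... 211 characters left out ...]
25), (100.0849380493164, 105.8514404296875), 88.27973175048828)
L z pct [0.02655731 0.06775725 0.06992009 0.07134023 0.07244445]
 bar 172 418.80462646484375 343.3191833496094 109.62512969970703 15.216917037963867 13.28722858428955 z 0.06870072392248638
  dir -166.57630074572393 mean [0.41753694 0.34294272 0.06828504]
 blue rect ((417.56591796875, 343.4143981933594), (107.33012390136719, 102.62931060791016), 12.923296928405762)
case ((538.6194458007812, -11.503257751464844), (92.10845184326172, 168.71847534179688), 6.450412273406982) 0.06055210225035845
hood ((729.7138061523438, 10.448287963867188), (190.85874938964844, 240.3541717529297), 5.819163799285889) [0.36368456 0.36672604 0.3864895 ]
```

```bash
python3 - <<'E'
from h import *
for n in('scene','top'):
    im,d=load(n+'0'); P=cloud(n,d); ok=d>0; X=P[ok]; C=im[ok].astype(int)
    for yaw in (5.5,6,6.5):
        t=np.radians(yaw); R=np.array([[np.cos(t),np.sin(t)],[-np.sin(t),np.cos(t)]])
        Q=(X[:,:2]-np.array([.5385,-.011]))@R.T
        w=(C.min(1)>165)&(X[:,2]>.014)&(X[:,2]<.036)&(Q[:,0]>-.12)&(Q[:,0]<.1)&(abs(Q[:,1])<.105)
        q=Q[w]*1000
        f=q[q[:,0]<-40]; 
        print(n,yaw,len(q),'front x',np.percentile(f[:,0],[1,5,50]),'y ext',np.percentile(q[:,1],[1,99]))
        # front edge per y bin
        e=[(b,round(f[(abs(f[:,1]-b)<12)][:,0].min())) for b in(-80,-50,-20,20,50,80) if (abs(f[:,1]-b)<12).any()]; print(e)
    # black grip bar: rubber points z .09-.14
    g=(X[:,2]>.085)&(X[:,2]<.14)&(X[:,0]>.52)&(X[:,0]<.7)&(abs(X[:,1])<.06)
    print('grip?',g.sum(),X[g].round(3)[np.argsort(X[g][:,0])][:60:3].tolist())
im,d=load('top0'); cv2.imwrite('pics/tz2.png',cv2.resize(im[140:240,250:370,::-1],None,fx=6,fy=6,interpolation=cv2.INTER_CUBIC))
im,d=load('scene0'); cv2.imwrite('pics/sz2.png',cv2.resize(im[165:255,280:400,::-1],None,fx=6,fy=6,interpolation=cv2.INTER_CUBIC))
E
```

```text
scene 5.5 393 front x [-57.82796235 -56.83528989 -51.80337517] y ext [-99.20971993 100.24522032]
[(-80, -56), (-50, -56), (-20, -56), (20, -56), (50, -56), (80, -58)]
scene 6 396 front x [-57.32573688 -56.69432585 -51.8418824 ] y ext [-99.35743142  99.66999811]
[(-80, -59), (-50, -56), (-20, -56), (20, -56), (50, -56), (80, -57)]
scene 6.5 397 front x [-57.77797622 -56.62102141 -51.77679989] y ext [-99.50263029  99.08144187]
[(-80, -59), (-50, -57), (-20, -56), (20, -56), (50, -55), (80, -57)]
grip? 446 [[0.583, -0.005, 0.11], [0.585, 0.002, 0.12], [0.585, 0.002, 0.114], [0.588, -0.001, 0.117], [0.589, -0.011, 0.125], [0.59, -0.01, 0.108], [0.593, -0.001, 0.12], [0.593, -0.012, 0.104], [0.597, -0.001, 0.12], [0.598, 0.003, 0.121], [0.598, -0.01, 0.101], [0.6, -0.015, 0.115], [0.601, -0.012, 0.118], [0.605, -0.013, 0.123], [0.606, -0.009, 0.124], [0.607, -0.007, 0.128], [0.611, -0.007, 0.122], [0.612, -0.006, 0.098], [0.614, -0.011, 0.119], [0.615, -0.009, 0.1]]
top 5.5 799 front x [-57.56605993 -56.91401769 -52.69670321] y ext [-97.9740589  99.8709017]
[(-80, -56), (-50, -56), (-20, -57), (20, -57), (50, -57), (80, -58)]
top 6 797 front x [-57.01355912 -56.78061547 -52.60964588] y ext [-98.0886844   99.90457039]
[(-80, -57), (-50, -57), (-20, -57), (20, -57), (50, -57), (80, -57)]
top 6.5 798 front x [-57.39352176 -56.80026871 -52.67324941] y ext [-98.46878933  99.76183861]
[(-80, -58), (-50, -57), (-20, -57), (20, -57), (50, -57), (80, -56)]
grip? 652 [[0.586, -0.003, 0.105], [0.586, -0.009, 0.102], [0.587, -0.01, 0.117], [0.588, -0.008, 0.125], [0.589, 0.002, 0.123], [0.591, -0.011, 0.128], [0.592, -0.008, 0.124], [0.595, -0.002, 0.126], [0.595, 0.002, 0.124], [0.598, -0.005, 0.124], [0.601, -0.005, 0.125], [0.602, -0.011, 0.12], [0.604, -0.011, 0.124], [0.605, 0.005, 0.123], [0.608, -0.008, 0.122], [0.61, -0.005, 0.127], [0.612, -0.008, 0.121], [0.614, -0.002, 0.124], [0.615, -0.005, 0.121], [0.617, 0.001, 0.126]]
```

View pics/tz2.png

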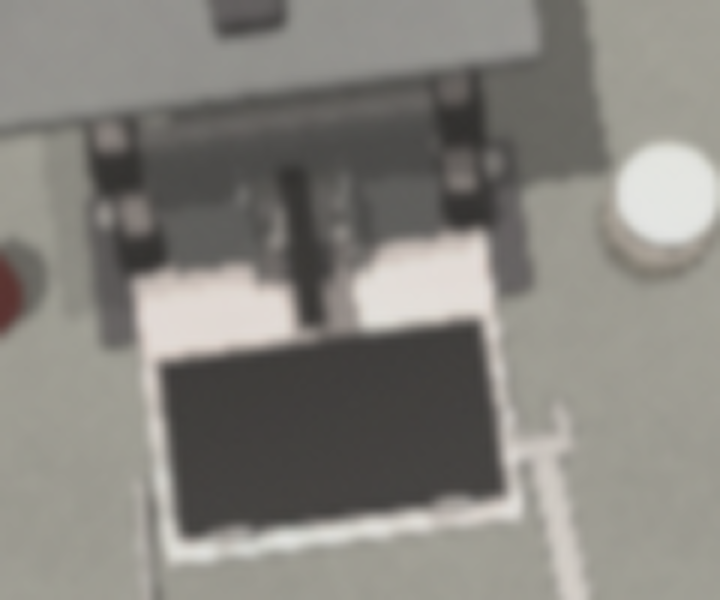

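View pics/sz2.png

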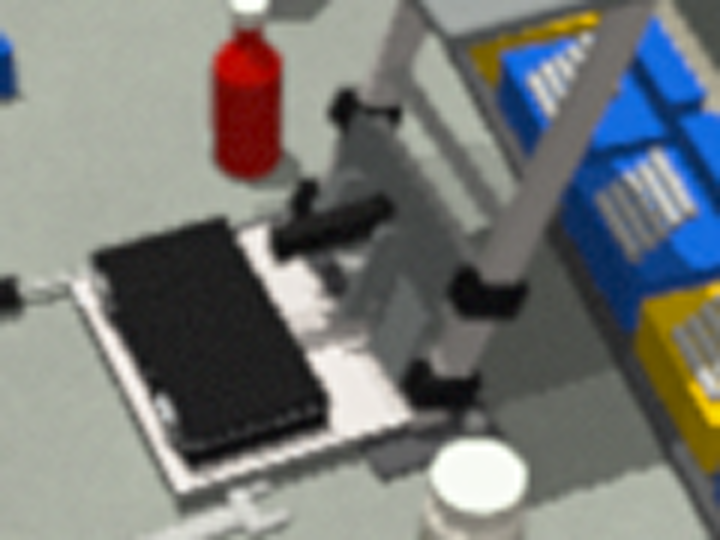

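```bash
python3 - <<'E'
from h import *
Q=[]
for n in('scene','top'):
    im,d=load(n+'0'); P=cloud(n,d); Q.append(P[d>0])
X=np.vstack(Q)
print('rows x, cols y 1.0..-0.6')
ys=np.arange(1.0,-.71,-.1)
print('      ',' '.join('%5.1f'%y for y in ys))
for x in np.arange(1.1,-.05,-.1):
    print('%5.2f '%x,' '.join('%5.2f'%(X[(abs(X[:,0]-x)<.05)&(abs(X[:,1]-y)<.05)][:,2].max() if ((abs(X[:,0]-x)<.05)&(abs(X[:,1]-y)<.05)).any() else np.nan) for y in ys))
# hood front face
t=np.radians(6);xh=np.array([np.cos(t),np.sin(t)]);yh=np.array([-np.sin(t),np.cos(t)]);o=np.array([.5713,-.0071])
rx=(X[:,:2]-o)@xh; ry=(X[:,:2]-o)@yh
k=(X[:,2]>.3)&(X[:,2]<.4)&(abs(ry)<.13)&(rx>.04)&(rx<.075)
print(np.c_[rx[k],ry[k],X[k][:,2]].round(3)[np.argsort(X[k][:,2])][:25].tolist())
k=(X[:,2]>.3)&(X[:,2]<.4)&(abs(ry)<.14)&(rx>.04)&(rx<.3); print(np.percentile(rx[k],[.5,2,98,99.5]),np.percentile(ry[k],[.5,99.5]),np.percentile(X[k][:,2],[.5,2,50]))
# grip bar: top camera
k=(X[:,2]>.116)&(X[:,2]<.13)&(abs(ry)<.02)&(rx>-.02)&(rx<.06); print('grip',rx[k].min(),np.percentile(ry[k],[2,50,98]),np.median(X[k][:,2]))
E
```

```text
rows x, cols y 1.0..-0.6
         1.0   0.9   0.8   0.7   0.6   0.5   0.4   0.3   0.2   0.1   0.0  -0.1  -0.2  -0.3  -0.4  -0.5  -0.6  -0.7
 1.10    nan   nan   nan   nan   nan   nan   nan   nan   nan   nan   nan   nan   nan   nan   nan   nan   nan   nan
 1.00    nan   nan   nan -0.00 -0.00 -0.01 -0.01   nan   nan   nan   nan   nan   nan   nan -0.00 -0.00 -0.00 -0.00
 0.90    nan   nan -0.00  0.01  0.02  0.22  0.02  0.10  0.10  0.10  0.10  0.10  0.10  0.10  0.01  0.10  0.10  0.01
 0.80    nan   nan -0.00  0.01  0.02  0.21  0.02  0.08  0.07  0.38  0.39  0.38  0.08  0.08  0.01  0.10  0.10  0.01
 0.70    nan   nan -0.00  0.08  0.10  0.01  0.12  0.12  0.10  0.37  0.39  0.37  0.09  0.10  0.10  0.06  0.17  0.17
 0.60    nan   nan   nan  0.08  0.10  0.01  0.01  0.01  0.15  0.37  0.37  0.37  0.09  0.10  0.10  0.17  0.17  0.17
 0.50    nan   nan   nan  0.08  0.10  0.01  0.07  0.07  0.01  0.07  0.07  0.07  0.01  0.11  0.09  0.16  0.17  0.17
 0.40    nan   nan   nan  0.34  0.34  0.01  0.07  0.07  0.01  0.03  0.01  0.01  0.01  0.11  0.09  0.11  0.11  0.01
 0.30    nan   nan   nan  0.34  0.64  0.
[... 496 characters left out ...]
65, 0.052, 0.352], [0.066, 0.026, 0.352], [0.066, -0.041, 0.352], [0.065, 0.007, 0.352], [0.064, -0.099, 0.353], [0.066, 0.019, 0.353], [0.066, 0.043, 0.353], [0.065, -0.066, 0.353], [0.066, -0.111, 0.353], [0.064, -0.06, 0.354], [0.064, 0.095, 0.354], [0.066, 0.062, 0.354], [0.065, 0.087, 0.354], [0.065, 0.095, 0.354], [0.072, -0.12, 0.354], [0.065, 0.114, 0.354], [0.065, -0.093, 0.354], [0.065, -0.026, 0.354], [0.063, 0.074, 0.354], [0.065, 0.001, 0.354], [0.066, -0.096, 0.354], [0.064, -0.002, 0.355]]
[0.06421945 0.06538106 0.24820779 0.25205386] [-0.11986959  0.11895338] [0.32212415 0.35770261 0.36659282]
grip 0.013546564988166608 [-0.00956718 -0.00101358  0.00807427] 0.12254349495222261
```

>>> carry_out(
  steps=[
    [-0.06,0.07,-0.055,0,1],
    [-0.06,0.07,-0.055,0,1],
    [-0.06,0.07,-0.055,0,1],
    [-0.06,0.07,-0.055,0,1],
    [-0.06,0.07,-0.055,0,1],
    [-0.06,0.07,-0.055,0,1],
    [-0.06,0.07,-0.055,0,1],
    [-0.06,0.07,-0.055,0,1],
    [-0.06,0.07,-0.055,0,1],
    [-0.06,0.07,-0.055,0,1],
    [-0.06,0.07,-0.055,0,1],
    [-0.06,0.07,-0.055,0,1],
  ],
)

```text
time_s: 1.3
position: [0.4609, 0.1765, 0.4952]
ee_rot: [[0.438, 0.899, -0.0], [0.899, -0.438, 0.0], [-0.0, -0.0, -1.0]]
force: [0.2, 0.4, -0.3]
width: 0.0868
```

>>> carry_out(
  steps=[
    [0,0,0,-0.279,1],
    [0,0,0,-0.279,1],
    [0,0,0,-0.279,1],
    [0,0,0,-0.279,1],
    [-0.04,0.1,0,0,1],
    [-0.04,0.1,0,0,1],
    [-0.04,0.1,0,0,1],
    [-0.04,0.1,0,0,1],
    [-0.04,0.1,0,0,1],
    [-0.04,0.1,0,0,1],
    [-0.04,0.1,0,0,1],
    [-0.04,0.1,0,0,1],
  ],
)

```text
time_s: 2.5
position: [0.7798, 0.0823, 0.4751]
ee_rot: [[-0.106, 0.994, 0.027], [0.994, 0.106, 0.008], [0.005, 0.027, -1.0]]
force: [0.0, 0.1, -0.6]
width: 0.0872
```

```bash
python3 - <<'E'
from h import *
s=ctrl.observe(); print({k:np.round(v,4).tolist() for k,v in s.items()})
E
```

```text
{'time_s': 2.5, 'joint_positions': [-0.1788, 0.7731, 0.2186, 0.2951, -0.1795, 2.0516, 1.5677], 'qd': [0.3287, 0.689, 0.1181, -0.8724, -0.2181, 0.0214, 0.1781], 'joint_torque': [-0.2131, -71.5138, 0.9847, -26.2911, 0.6258, 0.0033, -0.3756], 'position': [0.7798, 0.0823, 0.4751], 'ee_rot': [[-0.1058, 0.994, 0.0267], [0.9944, 0.1057, 0.0075], [0.0047, 0.0273, -0.9996]], 'force': [0.0047, 0.0964, -0.5606], 'ft_torque': [0.0349, 0.0586, 0.0049], 'width': 0.0872}
```

>>> carry_out(
  steps=[
    [0,0,0,0,1],
  ],
)

```text
time_s: 2.6
position: [0.7805, 0.0792, 0.4684]
ee_rot: [[-0.1, 0.995, 0.016], [0.995, 0.1, 0.002], [0.0, 0.016, -1.0]]
force: [0.8, 0.4, -1.7]
width: 0.087
```

```bash
cat > obs.py <<'E'
from h import *
s=ctrl.observe(); R=np.array(s['ee_rot']); z=R[:,2]
print('t',round(s['time_s'],2),'p',np.round(s['position'],4),'q',np.round(s['joint_positions'],3),'qdmax',np.abs(s['qd']).max().round(3))
print('tilt deg',np.degrees(np.arccos(-z[2])).round(2),'tilt az',np.degrees(np.arctan2(z[1],z[0])).round(1),'x az',np.degrees(np.arctan2(R[1,0],R[0,0])).round(2),'xz',R[2,0].round(4),'F',np.round(s['force'],1),'w',round(s['width'],4))
E
python3 obs.py
```

```text
t 2.6 p [0.7805 0.0792 0.4684] q [-0.179  0.777  0.226  0.303 -0.18   2.051  1.568] qdmax 0.093
tilt deg 0.94 tilt az 6.0 x az 95.74 xz 0.0001 F [ 0.8  0.4 -1.7] w 0.087
```

>>> carry_out(
  steps=[
    [0,-0.05,-0.08,0,1],
    [0,-0.05,-0.08,0,1],
    [0,-0.05,-0.08,0,1],
    [0,-0.05,-0.08,0,1],
  ],
)

```text
time_s: 3.0
position: [0.6723, 0.0718, 0.575]
ee_rot: [[-0.105, 0.992, 0.068], [0.995, 0.104, 0.008], [0.001, 0.069, -0.998]]
force: [0.3, -0.0, 1.3]
width: 0.0873
```

```bash
python3 obs.py
```

```text
t 3.0 p [0.6723 0.0718 0.575 ] q [-0.227  0.476  0.195  0.549 -0.105  2.053  1.568] qdmax 0.687
tilt deg 3.94 tilt az 6.4 x az 96.0 xz 0.0005 F [ 0.3 -0.   1.3] w 0.0873
```

>>> carry_out(
  steps=[
    [0,0,-0.1,0,1],
    [0,0,-0.1,0,1],
    [0,0,-0.1,0,1],
    [0,0,-0.1,0,1],
    [0,0,-0.1,0,1],
  ],
)

```text
time_s: 3.5
position: [0.6087, 0.0648, 0.67]
ee_rot: [[-0.105, 0.973, 0.206], [0.995, 0.102, 0.023], [0.001, 0.207, -0.978]]
force: [-0.3, -0.3, 0.5]
width: 0.0873
```

```bash
python3 obs.py
```

```text
t 3.5 p [0.6087 0.0648 0.67  ] q [-0.286  0.309  0.252  0.578 -0.099  2.053  1.568] qdmax 0.331
tilt deg 11.94 tilt az 6.3 x az 96.0 xz 0.001 F [-0.3 -0.3  0.5] w 0.0873
```

>>> carry_out(
  steps=[
    [0,0.03,-0.1,0,1],
    [0,0.03,-0.1,0,1],
    [0,0.03,-0.1,0,1],
    [0,0.03,-0.1,0,1],
    [0,0.03,-0.1,0,1],
    [0,0.03,-0.1,0,1],
  ],
)

```text
time_s: 4.1
position: [0.5715, 0.0604, 0.7695]
ee_rot: [[-0.104, 0.916, 0.388], [0.995, 0.095, 0.041], [0.001, 0.39, -0.921]]
force: [-0.1, 0.1, 0.4]
width: 0.0871
```

```bash
python3 obs.py
```

```text
t 4.1 p [0.5715 0.0604 0.7695] q [-0.338  0.234  0.331  0.463 -0.118  2.053  1.567] qdmax 0.172
tilt deg 22.95 tilt az 6.1 x az 95.97 xz 0.0009 F [-0.1  0.1  0.4] w 0.0871
```

>>> carry_out(
  steps=[
    [0,0.05,-0.1,0,1],
    [0,0.05,-0.1,0,1],
    [0,0.05,-0.1,0,1],
    [0,0.05,-0.1,0,1],
    [0,0.05,-0.1,0,1],
    [0,0.05,-0.1,0,1],
    [0,0.05,-0.1,0,1],
  ],
)

```text
time_s: 4.8
position: [0.5192, 0.0545, 0.8816]
ee_rot: [[-0.104, 0.8, 0.59], [0.995, 0.083, 0.063], [0.001, 0.594, -0.805]]
force: [-0.1, 0.1, 0.3]
width: 0.0868
```

```bash
python3 obs.py
```

```text
t 4.8 p [0.5192 0.0545 0.8816] q [-0.395  0.181  0.455  0.284 -0.179  2.053  1.567] qdmax 0.264
tilt deg 36.43 tilt az 6.1 x az 95.99 xz 0.0014 F [-0.1  0.1  0.3] w 0.0868
```

>>> carry_out(
  steps=[
    [0,0.05,-0.07,0,1],
    [0,0,0,0,1],
  ],
)

```text
time_s: 5.0
position: [0.5136, 0.0536, 0.8942]
ee_rot: [[-0.104, 0.783, 0.613], [0.995, 0.081, 0.066], [0.002, 0.617, -0.787]]
force: [0.4, -0.2, 0.2]
width: 0.087
```

```bash
cat > rel.py <<'E'
import sys
from h import *
# usage: rel.py gx gy gz [back]  : rack-frame grasp point target (mm); prints tool-frame shift (mm and shares)
t=np.radians(6);o=np.array([.5713,-.0071,0]);RR=np.array([[np.cos(t),-np.sin(t),0],[np.sin(t),np.cos(t),0],[0,0,1]])
g=np.array([float(a) for a in sys.argv[1:4]])/1000; back=float(sys.argv[4])/1000 if len(sys.argv)>4 else 0
s=ctrl.observe(); R=np.array(s['ee_rot']); p=np.array(s['position'])
G=p-.011*R[:,2]
print('grasp now rack mm',(RR.T@(G-o)*1000).round(1))
tgt=o+RR@g-back*R[:,2]
d=R.T@(tgt-G); print('tool shift mm',(d*1000).round(1),'share',(d/.4).round(4))
E
python3 obs.py; python3 rel.py 31 -1 110 120
```

```text
t 5.0 p [0.5136 0.0536 0.8942] q [-0.393  0.179  0.469  0.257 -0.194  2.053  1.566] qdmax 0.049
tilt deg 38.07 tilt az 6.1 x az 95.99 xz 0.0016 F [ 0.4 -0.2  0.2] w 0.087
grasp now rack mm [-57.9  66.4 902.9]
tool shift mm [ -68.6 -418.8  558.9] share [-0.1715 -1.0471  1.3974]
```

>>> carry_out(
  steps=[
    [-0.011,-0.066,0.087,0,1],
    [-0.011,-0.066,0.087,0,1],
    [-0.011,-0.066,0.087,0,1],
    [-0.011,-0.066,0.087,0,1],
    [-0.011,-0.066,0.087,0,1],
    [-0.011,-0.066,0.087,0,1],
    [-0.011,-0.066,0.087,0,1],
    [-0.011,-0.066,0.087,0,1],
    [-0.011,-0.066,0.087,0,1],
    [-0.011,-0.066,0.087,0,1],
    [-0.011,-0.066,0.087,0,1],
    [-0.011,-0.066,0.087,0,1],
  ],
)

```text
time_s: 6.2
position: [0.5595, 0.024, 0.5449]
ee_rot: [[-0.102, 0.815, 0.57], [0.995, 0.078, 0.068], [0.011, 0.574, -0.819]]
force: [0.5, -0.1, -0.3]
width: 0.087
```

```bash
python3 obs.py; python3 rel.py 31 -1 110 120
```

```text
t 6.2 p [0.5595 0.024  0.5449] q [ 0.116 -0.299 -0.131  1.584 -0.099  1.245  1.651] qdmax 0.795
tilt deg 35.05 tilt az 6.8 x az 95.87 xz 0.0109 F [ 0.5 -0.1 -0.3] w 0.087
grasp now rack mm [-14.8  32.1 553.9]
tool shift mm [ -37.8 -217.1  269.5] share [-0.0946 -0.5427  0.6737]
```

```bash
python3 rel.py 28 -1 480; python3 rel.py 28 -1 250
```

```text
grasp now rack mm [-14.8  32.1 553.9]
tool shift mm [-33.8  -7.1  84.8] share [-0.0845 -0.0178  0.2121]
grasp now rack mm [-14.8  32.1 553.9]
tool shift mm [ -36.3 -139.2  273.1] share [-0.0908 -0.3479  0.6828]
```

>>> carry_out(
  steps=[
    [-0.028,-0.006,0.07,0,1],
    [-0.028,-0.006,0.07,0,1],
    [-0.028,-0.006,0.07,0,1],
    [-0.001,-0.055,0.078,0,1],
    [-0.001,-0.055,0.078,0,1],
    [-0.001,-0.055,0.078,0,1],
  ],
)

```text
time_s: 6.8
position: [0.604, -0.0032, 0.357]
ee_rot: [[-0.104, 0.815, 0.57], [0.995, 0.079, 0.069], [0.011, 0.574, -0.819]]
force: [1.1, 0.8, 0.4]
width: 0.0871
```

```bash
python3 obs.py; python3 rel.py 28 -1 250; python3 rel.py 31 -1 130
```

```text
t 6.8 p [ 0.604  -0.0032  0.357 ] q [ 0.115 -0.238 -0.092  1.91  -0.133  0.866  1.745] qdmax 0.759
tilt deg 35.04 tilt az 6.9 x az 95.97 xz 0.0111 F [1.1 0.8 0.4] w 0.0871
grasp now rack mm [ 26.6   0.4 366. ]
tool shift mm [ -2.7 -65.5  95.7] share [-0.0067 -0.1637  0.2393]
grasp now rack mm [ 26.6   0.4 366. ]
tool shift mm [  -4.  -131.9  195.7] share [-0.0101 -0.3297  0.4892]
```

>>> carry_out(
  steps=[
    [-0.002,-0.055,0.081,0,1],
    [-0.002,-0.055,0.081,0,1],
    [-0.002,-0.055,0.081,0,1],
    [-0.002,-0.055,0.081,0,1],
    [-0.002,-0.055,0.081,0,1],
    [0,-0.025,0.04,0,1],
    [0,0,0,0,1],
  ],
)

```text
time_s: 7.5
position: [0.6056, -0.004, 0.1397]
ee_rot: [[-0.104, 0.819, 0.564], [0.994, 0.079, 0.069], [0.012, 0.568, -0.823]]
force: [-0.9, -0.3, 0.3]
width: 0.0876
```

```bash
python3 obs.py; python3 rel.py 31 -1 110; python3 - <<'E'
from h import *
im,d=snap('scene','s1'); cv2.imwrite('pics/s1z.png',cv2.resize(im[110:260,250:420,::-1],None,fx=4.5,fy=4,interpolation=cv2.INTER_CUBIC))
im,d=snap('top','t1'); cv2.imwrite('pics/t1z.png',cv2.resize(im[120:270,230:390,::-1],None,fx=4.5,fy=4,interpolation=cv2.INTER_CUBIC))
E
```

```text
t 7.5 p [ 0.6056 -0.004   0.1397] q [ 0.09  -0.056 -0.082  2.204 -0.201  0.4    1.84 ] qdmax 0.07
tilt deg 34.63 tilt az 7.0 x az 95.99 xz 0.0123 F [-0.9 -0.3  0.3] w 0.0876
grasp now rack mm [ 28.2  -0.6 148.8]
tool shift mm [ -0.9 -19.7  33.5] share [-0.0021 -0.0493  0.0837]
```

View pics/s1z.png

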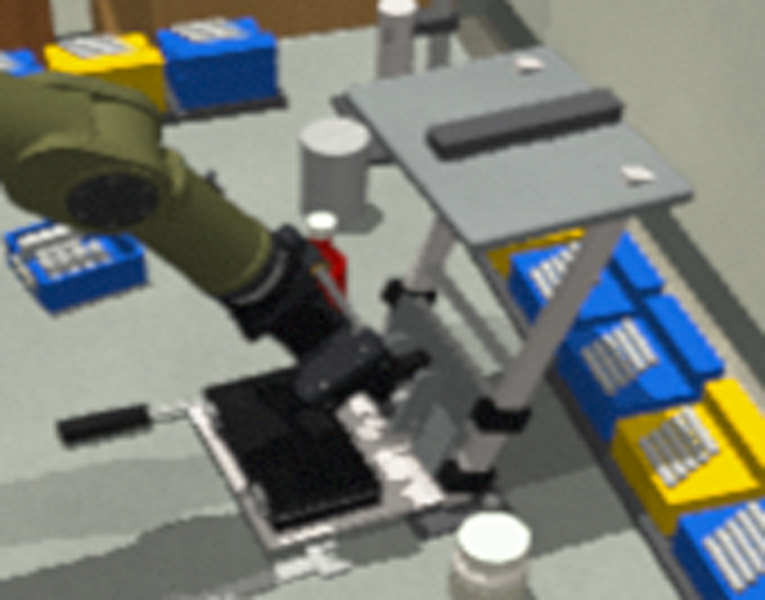

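View pics/t1z.png

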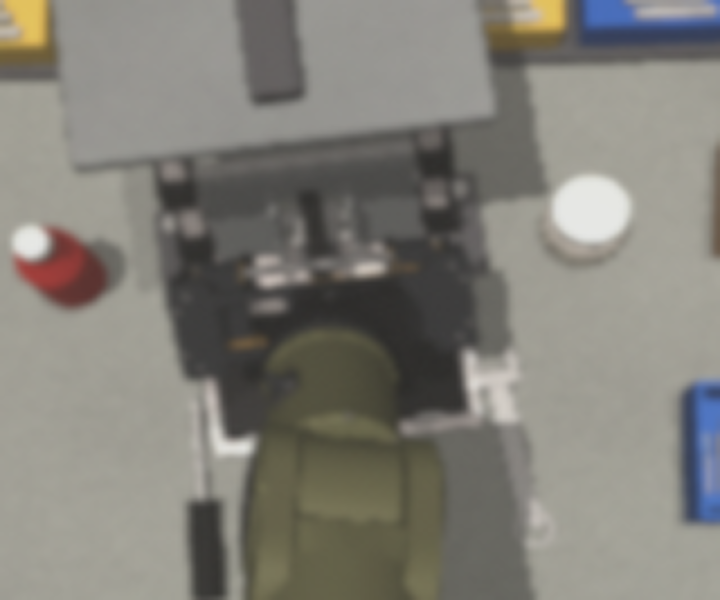

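>>> carry_out(
  steps=[
    [-0.001,-0.025,0.042,0,1],
    [-0.001,-0.024,0.042,0,1],
    [0,0,0,0,1],
  ],
)

```text
time_s: 7.9
position: [0.612, -0.0041, 0.1063]
ee_rot: [[-0.104, 0.815, 0.571], [0.994, 0.079, 0.069], [0.011, 0.575, -0.818]]
force: [-0.9, -0.1, 0.3]
width: 0.0873
```

```bash
python3 obs.py; python3 rel.py 31 -1 110
```

```text
t 7.9 p [ 0.612  -0.0041  0.1063] q [ 0.084  0.007 -0.078  2.227 -0.24   0.308  1.885] qdmax 0.029
tilt deg 35.08 tilt az 6.9 x az 95.99 xz 0.0112 F [-0.9 -0.1  0.3] w 0.0873
grasp now rack mm [ 34.5  -1.4 115.3]
tool shift mm [ 0.3 -5.9  2.3] share [ 0.0008 -0.0147  0.0057]
```

>>> carry_out(
  steps=[
    [0,-0.015,0.006,0,1],
    [0,0,0,0,0],
    [0,0,0,0,0],
    [0,0,0,0,0],
    [0,0,0,0,0],
    [0,0,0,0,0],
    [0,0,0,0,0],
  ],
)

```text
time_s: 8.6
position: [0.6093, -0.0045, 0.102]
ee_rot: [[-0.104, 0.813, 0.573], [0.994, 0.079, 0.069], [0.011, 0.577, -0.817]]
force: [0.0, 0.1, -0.2]
width: 0.0471
```

```bash
python3 obs.py; python3 rel.py 31 -1 110
```

```text
t 8.6 p [ 0.6093 -0.0045  0.102 ] q [ 0.085  0.008 -0.078  2.238 -0.252  0.294  1.898] qdmax 0.003
tilt deg 35.22 tilt az 6.8 x az 95.99 xz 0.0106 F [ 0.   0.1 -0.2] w 0.0471
grasp now rack mm [ 31.7  -1.5 111. ]
tool shift mm [ 0.5 -1.1  0.4] share [ 0.0013 -0.0028  0.0009]
```

Still closing; a few more hold rows.

>>> carry_out(
  steps=[
    [0,0,0,0,0],
    [0,0,0,0,0],
    [0,0,0,0,0],
    [0,0,0,0,0],
    [0,0,0,0,0],
    [0,0,0,0,0],
  ],
)

```text
time_s: 9.2
position: [0.609, -0.0025, 0.1017]
ee_rot: [[-0.107, 0.813, 0.572], [0.994, 0.081, 0.071], [0.011, 0.576, -0.817]]
force: [-0.4, 5.8, 1.5]
width: 0.0159
```

```bash
python3 obs.py; python3 rel.py 31 -1 110
```

```text
t 9.2 p [ 0.609  -0.0025  0.1017] q [ 0.084  0.008 -0.08   2.238 -0.253  0.294  1.898] qdmax 0.001
tilt deg 35.18 tilt az 7.1 x az 96.15 xz 0.0114 F [-0.4  5.8  1.5] w 0.0159
grasp now rack mm [ 31.6   0.5 110.7]
tool shift mm [-1.5 -0.9  0.2] share [-0.0038 -0.0023  0.0006]
```

>>> carry_out(
  steps=[
    [0.004,0.012,-0.008,0,0],
    [0,0.0236,-0.0164,0,0],
    [0,0.0236,-0.0164,0,0],
    [0,0.0236,-0.0164,0,0],
    [0,0.0236,-0.0164,0,0],
  ],
)

```text
time_s: 9.7
position: [0.6255, -0.0007, 0.1476]
ee_rot: [[-0.106, 0.816, 0.569], [0.994, 0.08, 0.07], [0.011, 0.573, -0.82]]
force: [10.8, 2.6, -13.4]
width: 0.0157
```

```bash
python3 obs.py; python3 rel.py 79 0 238
```

```text
t 9.7 p [ 0.6255 -0.0007  0.1476] q [ 0.081 -0.026 -0.082  2.16  -0.181  0.407  1.816] qdmax 0.244
tilt deg 34.95 tilt az 7.0 x az 96.06 xz 0.0113 F [ 10.8   2.6 -13.4] w 0.0157
grasp now rack mm [ 48.3   0.6 156.6]
tool shift mm [  0.3  71.8 -49.1] share [ 0.0008  0.1795 -0.1228]
```

>>> carry_out(
  steps=[
    [0,0.0236,-0.0164,0,0],
    [0,0.0236,-0.0164,0,0],
    [0,0.0236,-0.0164,0,0],
    [0,0.0236,-0.0164,0,0],
    [0,0.0236,-0.0164,0,0],
    [0,0.0236,-0.0164,0,0],
    [0,0,0,0,0],
  ],
)

```text
time_s: 10.4
position: [0.6491, 0.0017, 0.2129]
ee_rot: [[-0.106, 0.816, 0.568], [0.994, 0.08, 0.071], [0.012, 0.573, -0.82]]
force: [4.7, 4.9, -11.3]
width: 0.0158
```

```bash
python3 obs.py; python3 rel.py 79.5 0 240
```

```text
t 10.4 p [0.6491 0.0017 0.2129] q [ 0.082 -0.051 -0.086  2.039 -0.138  0.551  1.764] qdmax 0.027
tilt deg 34.95 tilt az 7.1 x az 96.11 xz 0.0118 F [  4.7   4.9 -11.3] w 0.0158
grasp now rack mm [ 72.    0.5 221.9]
tool shift mm [ -0.3  16.5 -10.6] share [-0.0009  0.0412 -0.0264]
```

>>> carry_out(
  steps=[
    [-0.003,0.0165,-0.0115,0,0],
    [0,0.0165,-0.0115,0,0],
    [0,0.0165,-0.0115,0,0],
    [0,0,0,0,0],
    [0,0,0,0,0],
  ],
)

```text
time_s: 10.9
position: [0.6568, 0.0026, 0.2341]
ee_rot: [[-0.108, 0.816, 0.567], [0.994, 0.081, 0.072], [0.013, 0.572, -0.82]]
force: [4.6, 7.7, -9.6]
width: 0.0156
```

```bash
python3 obs.py; python3 rel.py 79.5 0 240;python3 - <<'E'
from h import *
im,d=snap('scene','s2'); cv2.imwrite('pics/s2z.png',cv2.resize(im[110:260,250:420,::-1],None,fx=4.5,fy=4,interpolation=cv2.INTER_CUBIC))
E
```

```text
t 10.9 p [0.6568 0.0026 0.2341] q [ 0.082 -0.053 -0.086  1.995 -0.131  0.597  1.755] qdmax 0.006
tilt deg 34.88 tilt az 7.2 x az 96.19 xz 0.0129 F [ 4.6  7.7 -9.6] w 0.0156
grasp now rack mm [ 79.8   0.5 243.2]
tool shift mm [-0.6 -2.   2.4] share [-0.0015 -0.0051  0.0061]
```

View pics/s2z.png

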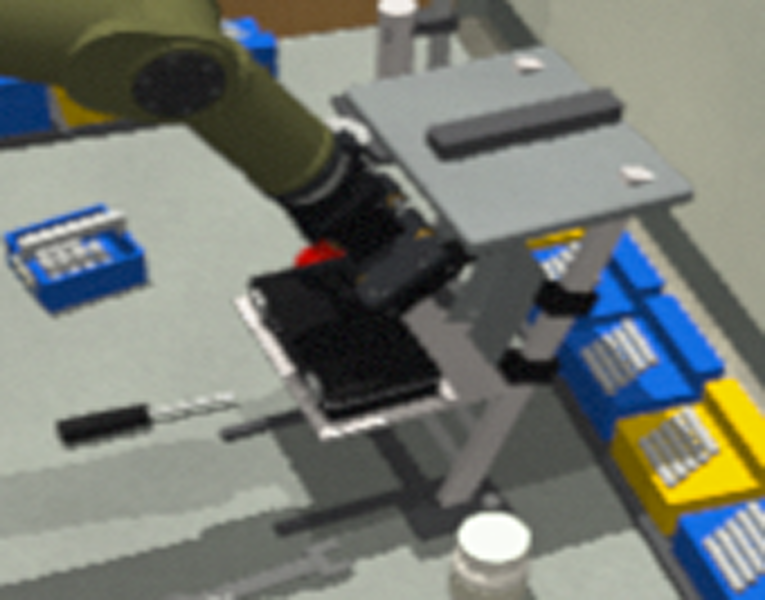

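>>> carry_out(
  steps=[
    [0.006,-0.008,0.0056,0,0],
    [0,-0.008,0.0056,0,0],
    [0,-0.008,0.0056,0,0],
    [0,-0.006,0.0042,0,0],
    [0,-0.006,0.0042,0,0],
    [0,-0.004,0.0028,0,0],
    [0,0,0,0,0],
  ],
)

```text
time_s: 11.65
position: [0.6502, 0.0019, 0.2159]
ee_rot: [[-0.105, 0.816, 0.568], [0.994, 0.08, 0.069], [0.011, 0.572, -0.82]]
force: [7.4, 2.6, -11.9]
width: 0.0157
```

```bash
python3 obs.py; python3 rel.py 79.5 0 240
```

```text
t 11.65 p [0.6502 0.0019 0.2159] q [ 0.082 -0.051 -0.087  2.033 -0.133  0.557  1.757] qdmax 0.005
tilt deg 34.93 tilt az 6.9 x az 96.02 xz 0.0112 F [  7.4   2.6 -11.9] w 0.0157
grasp now rack mm [ 73.1   0.6 224.9]
tool shift mm [-0.4 13.9 -8.7] share [-0.0011  0.0347 -0.0218]
```

>>> carry_out(
  steps=[
    [0,-0.003,0.002,0,0],
    [0,-0.003,0.002,0,0],
    [0,0,0,0,0],
  ],
)

```text
time_s: 11.95
position: [0.6498, 0.0019, 0.2148]
ee_rot: [[-0.105, 0.815, 0.57], [0.994, 0.08, 0.069], [0.011, 0.574, -0.819]]
force: [5.0, 2.7, -9.3]
width: 0.0158
```

```bash
python3 obs.py; python3 rel.py 79.5 0 240
```

```text
t 11.95 p [0.6498 0.0019 0.2148] q [ 0.082 -0.052 -0.087  2.037 -0.134  0.552  1.759] qdmax 0.002
tilt deg 35.06 tilt az 6.9 x az 96.02 xz 0.0111 F [ 5.   2.7 -9.3] w 0.0158
grasp now rack mm [ 72.7   0.6 223.8]
tool shift mm [-0.4 14.8 -9.3] share [-0.001   0.0371 -0.0233]
```

>>> carry_out(
  steps=[
    [0,-0.004,0.003,0,0],
    [0,-0.004,0.003,0,0],
    [0,0,0,0,0],
  ],
)

```text
time_s: 12.25
position: [0.6498, 0.0019, 0.2146]
ee_rot: [[-0.105, 0.812, 0.574], [0.994, 0.079, 0.069], [0.011, 0.578, -0.816]]
force: [-2.8, 3.3, 1.8]
width: 0.0159
```

```bash
python3 obs.py; python3 rel.py 79.5 0 240
```

```text
t 12.25 p [0.6498 0.0019 0.2146] q [ 0.082 -0.054 -0.087  2.041 -0.136  0.545  1.761] qdmax 0.002
tilt deg 35.32 tilt az 6.9 x az 96.02 xz 0.0107 F [-2.8  3.3  1.8] w 0.0159
grasp now rack mm [ 72.6   0.6 223.5]
tool shift mm [-0.4 15.1 -9.5] share [-0.0011  0.0378 -0.0237]
```

>>> carry_out(
  steps=[
    [0,0,0,0,0.6],
    [0,0,0,0,0.6],
    [0,0,0,0,0.6],
    [0,0,0,0,0.6],
    [0,0,0,0,0.6],
    [0,0,0,0,0.6],
  ],
)

```text
time_s: 12.85
position: [0.6496, 0.0011, 0.213]
ee_rot: [[-0.104, 0.813, 0.573], [0.995, 0.079, 0.069], [0.011, 0.577, -0.817]]
force: [0.4, 0.2, -0.2]
width: 0.0502
```

```bash
python3 obs.py; python3 rel.py 79.5 0 240
```

```text
t 12.85 p [0.6496 0.0011 0.213 ] q [ 0.082 -0.052 -0.086  2.042 -0.136  0.544  1.761] qdmax 0.002
tilt deg 35.21 tilt az 6.8 x az 95.97 xz 0.0106 F [ 0.4  0.2 -0.2] w 0.0502
grasp now rack mm [ 7.24e+01 -1.00e-01  2.22e+02]
tool shift mm [  0.3  16.2 -10.6] share [ 0.0007  0.0404 -0.0265]
```

>>> carry_out(
  steps=[
    [0,0,-0.05,0,1],
    [0,0,-0.09,0,1],
    [0,0,-0.09,0,1],
    [0,-0.04,-0.08,0,1],
    [0,-0.04,-0.08,0,1],
    [0,-0.04,-0.08,0,1],
  ],
)

```text
time_s: 13.45
position: [0.5553, -0.0093, 0.2936]
ee_rot: [[-0.111, 0.847, 0.52], [0.994, 0.082, 0.079], [0.024, 0.526, -0.85]]
force: [0.1, 0.2, -0.8]
width: 0.0856
```

```bash
python3 obs.py; python3 rel.py 79.5 0 240;python3 - <<'E'
from h import *
im,d=snap('scene','s3'); cv2.imwrite('pics/s3z.png',cv2.resize(im[110:260,250:420,::-1],None,fx=4.5,fy=4,interpolation=cv2.INTER_CUBIC))
P=cloud('scene',d);X=P[d>0];C=im[d>0].astype(int)
t=np.radians(6);xh=np.array([np.cos(t),np.sin(t)]);yh=np.array([-np.sin(t),np.cos(t)]);o=np.array([.5713,-.0071])
rx=(X[:,:2]-o)@xh; ry=(X[:,:2]-o)@yh
w=(C.min(1)>165)&(abs(ry)<.105)&(X[:,2]>.1)&(X[:,2]<.2)&(rx<0)&(rx>-.1)
print('shelf white',w.sum(),np.percentile(X[w][:,2],[5,50,95]),np.percentile(rx[w],[1,5,50]),np.percentile(ry[w],[1,99]))
E
```

```text
t 13.45 p [ 0.5553 -0.0093  0.2936] q [ 0.526 -0.301 -0.399  2.041 -0.334  0.86   1.938] qdmax 1.369
tilt deg 31.75 tilt az 8.6 x az 96.36 xz 0.024 F [ 0.1  0.2 -0.8] w 0.0856
grasp now rack mm [-22.   -0.8 303. ]
tool shift mm [ -1.4  53.2 106.9] share [-0.0034  0.133   0.2673]
shelf white 37 [0.13297195 0.13726383 0.1416236 ] [-0.04986214 -0.04837121 -0.04385855] [-0.01602119  0.09998669]
```

View pics/s3z.png

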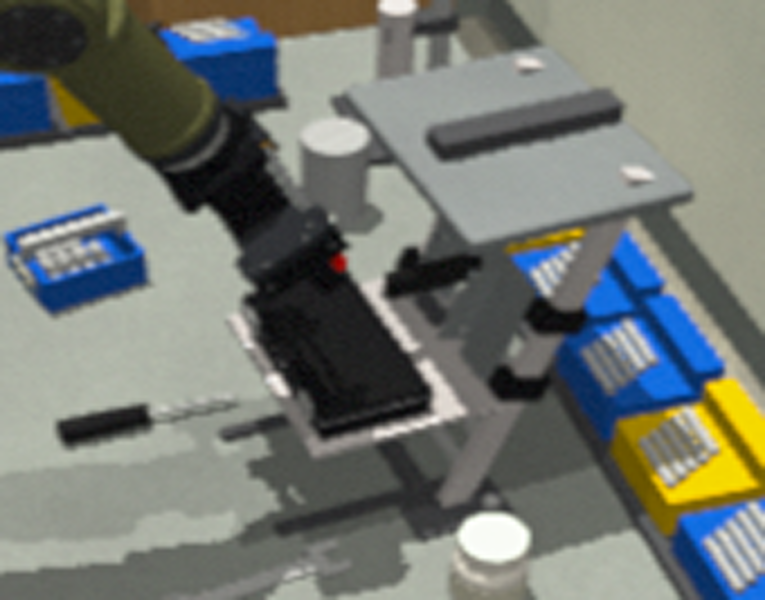

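>>> carry_out(
  steps=[
    [0,-0.04,-0.06,0,1],
    [0,-0.04,-0.06,0,1],
    [0,-0.04,-0.06,0,1],
  ],
)

```text
time_s: 13.8
position: [0.5322, -0.0194, 0.2975]
ee_rot: [[-0.117, 0.879, 0.462], [0.992, 0.083, 0.093], [0.044, 0.469, -0.882]]
force: [-0.8, -0.1, -0.1]
width: 0.087
```

```bash
python3 obs.py
```

```text
t 13.8 p [ 0.5322 -0.0194  0.2975] q [ 0.453 -0.301 -0.304  2.019 -0.303  0.96   1.936] qdmax 0.359
tilt deg 28.13 tilt az 11.4 x az 96.74 xz 0.0435 F [-0.8 -0.1 -0.1] w 0.087
```

>>> carry_out(
  steps=[
    [0.1,0.01,-0.02,0,1],
    [0.1,0.01,-0.02,0,1],
    [0.1,0.01,-0.02,0,1],
    [0.1,0.01,-0.02,0,1],
    [0.1,0.01,-0.02,0,1],
  ],
)

```text
time_s: 14.3
position: [0.5218, 0.1609, 0.3457]
ee_rot: [[-0.117, 0.883, 0.455], [0.992, 0.084, 0.094], [0.045, 0.462, -0.886]]
force: [0.4, 0.5, -0.1]
width: 0.0868
```

```bash
python3 obs.py
```

```text
t 14.3 p [0.5218 0.1609 0.3457] q [-0.047 -0.288 -0.285  1.914 -0.019  1.026  1.342] qdmax 0.947
tilt deg 27.66 tilt az 11.7 x az 96.75 xz 0.0448 F [ 0.4  0.5 -0.1] w 0.0868
```

>>> carry_out(
  steps=[
    [-0.03,-0.08,-0.045,0,1],
    [-0.03,-0.08,-0.045,0,1],
  ],
)

```text
time_s: 14.5
position: [0.505, 0.1654, 0.331]
ee_rot: [[-0.142, 0.894, 0.425], [0.989, 0.108, 0.103], [0.046, 0.435, -0.899]]
force: [-1.3, 1.9, 0.4]
width: 0.0867
```

```bash
python3 obs.py
```

```text
t 14.5 p [0.505  0.1654 0.331 ] q [-0.099 -0.298 -0.252  1.942 -0.024  1.038  1.353] qdmax 2.303
tilt deg 25.93 tilt az 13.6 x az 98.17 xz 0.046 F [-1.3  1.9  0.4] w 0.0867
```

>>> carry_out(
  steps=[
    [0,0,0,0,1],
    [0,0,0,0,1],
  ],
)

```text
time_s: 14.7
position: [0.5086, 0.1511, 0.328]
ee_rot: [[-0.113, 0.898, 0.426], [0.993, 0.086, 0.081], [0.036, 0.432, -0.901]]
force: [-0.3, -0.6, 0.1]
width: 0.0872
```

```bash
python3 obs.py
```

```text
t 14.7 p [0.5086 0.1511 0.328 ] q [-0.041 -0.297 -0.283  1.944 -0.024  1.038  1.353] qdmax 0.067
tilt deg 25.7 tilt az 10.8 x az 96.48 xz 0.0362 F [-0.3 -0.6  0.1] w 0.0872
```

>>> carry_out(
  steps=[
    [-0.01,-0.05,-0.025,0,1],
    [0,-0.05,-0.025,0,1],
    [0,0,0,0,1],
  ],
)

```text
time_s: 15.0
position: [0.4962, 0.154, 0.3262]
ee_rot: [[-0.112, 0.907, 0.406], [0.993, 0.089, 0.075], [0.032, 0.411, -0.911]]
force: [-0.5, 0.9, 0.1]
width: 0.0873
```

```bash
python3 obs.py
```

```text
t 15.0 p [0.4962 0.154  0.3262] q [-0.198 -0.301 -0.173  1.95   0.031  1.07   1.293] qdmax 0.049
tilt deg 24.38 tilt az 10.5 x az 96.41 xz 0.0324 F [-0.5  0.9  0.1] w 0.0873
```

>>> carry_out(
  steps=[
    [-0.01,-0.08,-0.045,0,1],
    [-0.01,-0.08,-0.045,0,1],
    [-0.01,-0.08,-0.045,0,1],
    [-0.01,-0.06,-0.035,0,1],
    [0,0,0,0,1],
  ],
)

```text
time_s: 15.5
position: [0.4367, 0.1643, 0.272]
ee_rot: [[-0.109, 0.952, 0.287], [0.994, 0.11, 0.012], [-0.02, 0.287, -0.958]]
force: [0.3, 0.4, 0.4]
width: 0.0873
```

```bash
python3 obs.py
```

```text
t 15.5 p [0.4367 0.1643 0.272 ] q [-0.15  -0.301 -0.294  2.016  0.029  1.145  1.231] qdmax 0.049
tilt deg 16.7 tilt az 2.5 x az 96.25 xz -0.0198 F [0.3 0.4 0.4] w 0.0873
```

```bash
cat > relw.py <<'E'
import sys
from h import *
g=np.array([float(a) for a in sys.argv[1:4]]); 
s=ctrl.observe(); R=np.array(s['ee_rot']); p=np.array(s['position'])
G=p-.011*R[:,2]; print('grasp now world',G.round(4))
d=R.T@(g-G); print('tool shift mm',(d*1000).round(1),'share',(d/.4).round(4))
E
python3 relw.py .444 -.3126 .20; python3 - <<'E'
from h import *
im,d=snap('top','t4');cv2.imwrite('pics/t4z.png',cv2.resize(im[120:270,230:430,::-1],None,fx=4,fy=4,interpolation=cv2.INTER_CUBIC))
X=cloud('top',d)
for nm,px in(('wrench head',(343,213)),('wrench end',(349,252)),('sd tip',(275,210)),('sd h0',(276,247)),('sd end',(276,268))):
    w=p2w('top',px[0],px[1],d[px[1],px[0]]); t=np.radians(6); r=w[:2]-np.array([.5713,-.0071]); print(nm,w.round(3),'rack',np.round([r@[np.cos(t),np.sin(t)],r@[-np.sin(t),np.cos(t)]],3))
E
```

```text
grasp now world [0.4335 0.1642 0.2825]
tool shift mm [-473.4  -66.1   76.1] share [-1.1834 -0.1653  0.1902]
wrench head [ 0.534 -0.138  0.011] rack [-0.051 -0.127]
wrench end [ 0.403 -0.154  0.002] rack [-0.182 -0.128]
sd tip [0.527 0.071 0.174] rack [-0.036  0.082]
sd h0 [0.426 0.089 0.02 ] rack [-0.134  0.11 ]
sd end [0.358 0.089 0.023] rack [-0.202  0.118]
```

View pics/t4z.png

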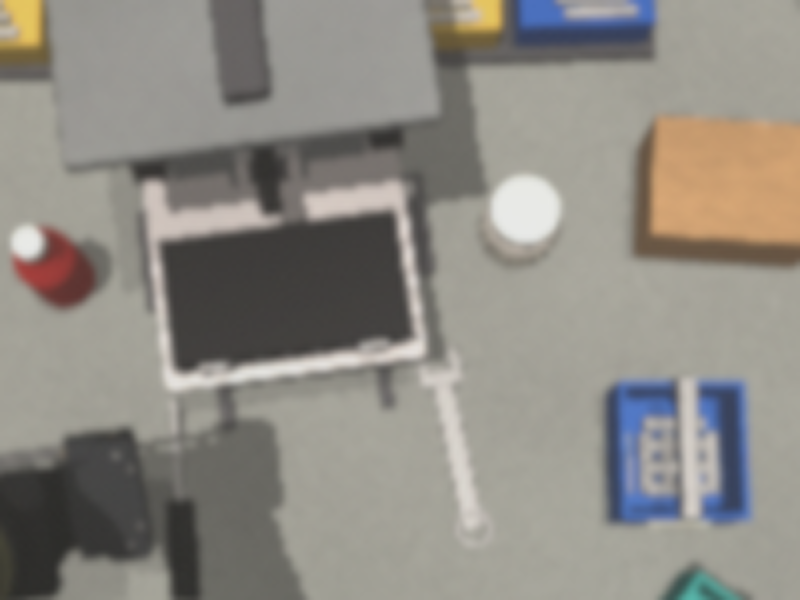

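>>> carry_out(
  steps=[
    [-0.0986,-0.0138,0.0158,0,0.5],
    [-0.0986,-0.0138,0.0158,0,0.5],
    [-0.0986,-0.0138,0.0158,0,0.5],
    [-0.0986,-0.0138,0.0158,0,0.5],
    [-0.0986,-0.0138,0.0158,0,0.5],
    [-0.0986,-0.0138,0.0158,0,0.5],
    [-0.0986,-0.0138,0.0158,0,0.5],
    [-0.0986,-0.0138,0.0158,0,0.5],
    [-0.0986,-0.0138,0.0158,0,0.5],
    [-0.0986,-0.0138,0.0158,0,0.5],
    [-0.0986,-0.0138,0.0158,0,0.5],
    [-0.0986,-0.0138,0.0158,0,0.5],
  ],
)

```text
time_s: 16.75
position: [0.4649, -0.312, 0.1886]
ee_rot: [[-0.104, 0.956, 0.274], [0.994, 0.107, 0.005], [-0.024, 0.273, -0.962]]
force: [1.0, 0.9, -0.4]
width: 0.0431
```

```bash
python3 obs.py;python3 relw.py .444 -.3126 .15; python3 - <<'E'
from h import *
m=ctrl.camera_model('top');T=np.array(m['pose'])
for u,v in((230+228/4,120+410/4),(230+387/4,120+395/4)):
    dr=T[:3,:3]@np.array([(u-m['cx'])/m['fx'],-(v-m['cy'])/m['fy'],-1]); c=T[:3,3]; w=c+dr*(.01-c[2])/dr[2]
    t=np.radians(6); r=w[:2]-np.array([.5713,-.0071]); print(w.round(3),'rack',np.round([r@[np.cos(t),np.sin(t)],r@[-np.sin(t),np.cos(t)]],4))
E
```

```text
t 16.75 p [ 0.4649 -0.312   0.1886] q [ 0.273 -0.009  0.38   1.941 -0.201  0.999  2.424] qdmax 1.004
tilt deg 15.89 tilt az 1.1 x az 95.97 xz -0.024 F [ 1.   0.9 -0.4] w 0.0431
grasp now world [ 0.4619 -0.312   0.1992]
tool shift mm [  2.5 -30.6  42.4] share [ 0.0062 -0.0765  0.106 ]
[0.508 0.052 0.01 ] rack [-0.0568  0.0652]
[ 0.517 -0.083  0.01 ] rack [-0.0624 -0.0695]
```

>>> carry_out(
  steps=[
    [0.004,-0.04,0.05,0,0.5],
    [0,-0.035,0.05,0,0.5],
    [0,0,0,0.265,0.5],
    [0,0,0,0,0.5],
  ],
)

```text
time_s: 17.15
position: [0.4464, -0.3114, 0.141]
ee_rot: [[0.024, 0.962, 0.271], [1.0, -0.027, 0.007], [0.014, 0.271, -0.962]]
force: [0.1, 0.0, 0.3]
width: 0.0438
```

```bash
python3 obs.py;python3 relw.py .445 -.3122 .095; python3 - <<'E'
from h import *
im,d=snap('scene','s5'); cv2.imwrite('pics/s5z.png',cv2.resize(im[210:340,240:400,::-1],None,fx=4.5,fy=4.5,interpolation=cv2.INTER_CUBIC))
E
```

```text
t 17.15 p [ 0.4464 -0.3114  0.141 ] q [ 0.286  0.007  0.394  2.027 -0.228  0.909  2.347] qdmax 0.104
tilt deg 15.75 tilt az 1.4 x az 88.6 xz 0.0136 F [0.1 0.  0.3] w 0.0438
grasp now world [ 0.4434 -0.3115  0.1516]
tool shift mm [ -1.5 -13.8  54.9] share [-0.0037 -0.0344  0.1372]
```

View pics/s5z.png

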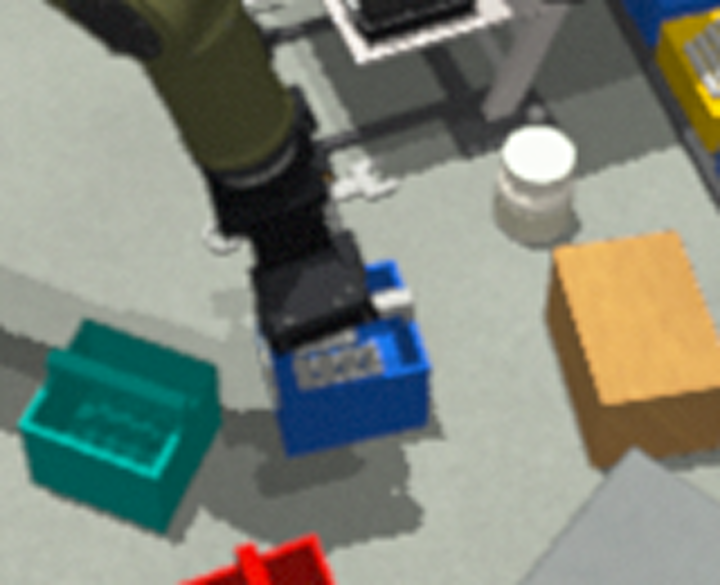

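>>> carry_out(
  steps=[
    [-0.002,-0.012,0.046,0,0.5],
    [-0.002,-0.012,0.046,0,0.5],
    [0,-0.011,0.045,0,0.5],
    [0,0,0,0,0.5],
  ],
)

```text
time_s: 17.6
position: [0.4478, -0.3098, 0.0831]
ee_rot: [[0.018, 0.963, 0.269], [1.0, -0.021, 0.009], [0.015, 0.268, -0.963]]
force: [0.0, 0.7, -1.0]
width: 0.0436
```

```bash
python3 obs.py;python3 relw.py .445 -.3122 .095
```

```text
t 17.6 p [ 0.4478 -0.3098  0.0831] q [ 0.291  0.087  0.398  2.08  -0.298  0.796  2.425] qdmax 0.036
tilt deg 15.6 tilt az 2.0 x az 88.97 xz 0.0146 F [ 0.   0.7 -1. ] w 0.0436
grasp now world [ 0.4448 -0.3099  0.0937]
tool shift mm [-2.3  0.6 -1.2] share [-0.0057  0.0015 -0.0029]
```

>>> carry_out(
  steps=[
    [-0.004,0,0,0,0],
    [0,0,0,0,0],
    [0,0,0,0,0],
    [0,0,0,0,0],
    [0,0,0,0,0],
    [0,0,0,0,0],
    [0,0,0,0,0],
    [0,0,0,0,0],
  ],
)

```text
time_s: 18.4
position: [0.4491, -0.3118, 0.0853]
ee_rot: [[0.02, 0.962, 0.272], [1.0, -0.022, 0.007], [0.013, 0.271, -0.962]]
force: [-0.9, 0.0, 4.2]
width: 0.0138
```

```bash
python3 obs.py;python3 relw.py .445 -.3122 .095
```

```text
t 18.4 p [ 0.4491 -0.3118  0.0853] q [ 0.289  0.087  0.402  2.076 -0.3    0.797  2.426] qdmax 0.001
tilt deg 15.77 tilt az 1.6 x az 88.88 xz 0.0133 F [-0.9  0.   4.2] w 0.0138
grasp now world [ 0.4461 -0.3119  0.0958]
tool shift mm [-0.4 -1.3  0.5] share [-0.0009 -0.0033  0.0013]
```

>>> carry_out(
  steps=[
    [0.0006,0.013,-0.048,0,0],
    [0.0006,0.013,-0.048,0,0],
    [0,0,0,0,0],
  ],
)

```text
time_s: 18.7
position: [0.4493, -0.3119, 0.126]
ee_rot: [[0.019, 0.962, 0.273], [1.0, -0.022, 0.007], [0.013, 0.273, -0.962]]
force: [1.2, 0.1, -4.0]
width: 0.0136
```

```bash
python3 obs.py;python3 relw.py .4405 -.022 .136
```

```text
t 18.7 p [ 0.4493 -0.3119  0.126 ] q [ 0.279  0.031  0.403  2.039 -0.249  0.877  2.372] qdmax 0.038
tilt deg 15.86 tilt az 1.5 x az 88.91 xz 0.0126 F [ 1.2  0.1 -4. ] w 0.0136
grasp now world [ 0.4463 -0.3119  0.1366]
tool shift mm [289.7 -12.    1. ] share [ 0.7244 -0.0301  0.0024]
```

>>> carry_out(
  steps=[
    [0.04,-0.002,0,0,0],
    [0.0724,-0.003,0,0,0],
    [0.0724,-0.003,0,0,0],
    [0.0724,-0.003,0,0,0],
    [0.0724,-0.003,0,0,0],
    [0.0724,-0.003,0,0,0],
    [0.0724,-0.003,0,0,0],
    [0.0724,-0.003,0,0,0],
    [0.0724,-0.003,0,0,0],
    [0.0724,-0.003,0,0,0],
    [0.04,-0.002,0,0,0],
  ],
)

```text
time_s: 19.8
position: [0.4402, -0.016, 0.123]
ee_rot: [[0.016, 0.964, 0.267], [1.0, -0.02, 0.01], [0.015, 0.267, -0.964]]
force: [0.4, -0.2, -2.7]
width: 0.0136
```

```bash
python3 obs.py;python3 relw.py .4405 -.022 .136
```

```text
t 19.8 p [ 0.4402 -0.016   0.123 ] q [ 0.045 -0.243 -0.058  2.285 -0.027  0.829  1.555] qdmax 0.427
tilt deg 15.49 tilt az 2.1 x az 89.06 xz 0.0146 F [ 0.4 -0.2 -2.7] w 0.0136
grasp now world [ 0.4373 -0.0161  0.1336]
tool shift mm [-5.8  3.9 -1.5] share [-0.0146  0.0097 -0.0038]
```

>>> carry_out(
  steps=[
    [0,0,0,-0.12,0],
    [0,0,0,-0.124,0],
    [0,0,0,0,0],
  ],
)

```text
time_s: 20.1
position: [0.4405, -0.0182, 0.1231]
ee_rot: [[-0.099, 0.959, 0.267], [0.995, 0.1, 0.009], [-0.018, 0.267, -0.964]]
force: [-0.4, -0.6, -3.6]
width: 0.0133
```

```bash
python3 obs.py;python3 rel.py -132 -1 136;python3 - <<'E'
from h import *
im,d=snap('scene','s6'); cv2.imwrite('pics/s6z.png',cv2.resize(im[150:300,250:410,::-1],None,fx=4.5,fy=4,interpolation=cv2.INTER_CUBIC))
im,d=snap('top','t6'); cv2.imwrite('pics/t6z.png',cv2.resize(im[160:290,240:380,::-1],None,fx=5,fy=4.5,interpolation=cv2.INTER_CUBIC))
E
```

```text
t 20.1 p [ 0.4405 -0.0182  0.1231] q [ 0.028 -0.243 -0.038  2.285 -0.021  0.829  1.674] qdmax 0.054
tilt deg 15.5 tilt az 1.9 x az 95.68 xz -0.0184 F [-0.4 -0.6 -3.6] w 0.0133
grasp now rack mm [-134.2    2.9  133.7]
tool shift mm [-3.9  2.7 -1.6] share [-0.0098  0.0067 -0.0039]
```

View pics/s6z.png

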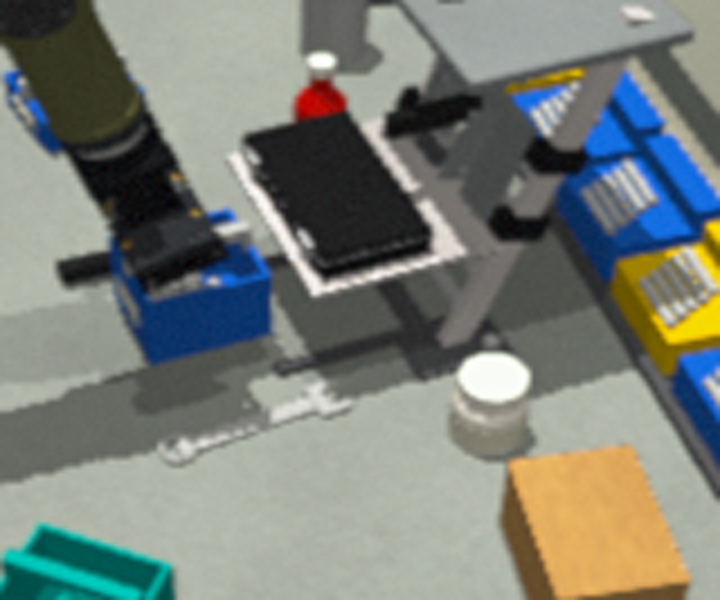

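View pics/t6z.png

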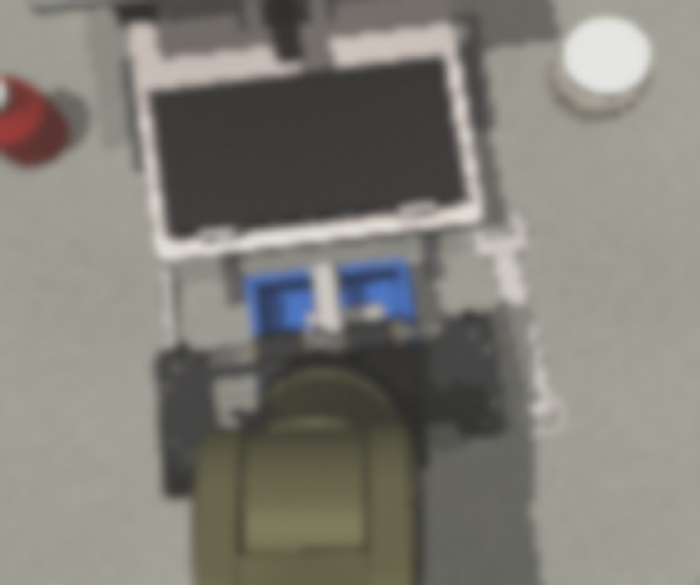

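>>> carry_out(
  steps=[
    [-0.009,0,0,0,0],
    [0.0006,-0.009,0.032,0,0],
    [0.0006,-0.009,0.032,0,0],
    [0.0004,-0.005,0.02,0,0],
    [0,0,0,0,0],
  ],
)

```text
time_s: 20.7
position: [0.4415, -0.0224, 0.0889]
ee_rot: [[-0.097, 0.959, 0.268], [0.995, 0.099, 0.008], [-0.019, 0.267, -0.963]]
force: [-1.0, 0.0, -2.0]
width: 0.0135
```

```bash
python3 obs.py;python3 rel.py -80 -1 97
```

```text
t 20.7 p [ 0.4415 -0.0224  0.0889] q [ 0.03  -0.193 -0.031  2.323 -0.02   0.74   1.683] qdmax 0.026
tilt deg 15.53 tilt az 1.7 x az 95.58 xz -0.0186 F [-1.  0. -2.] w 0.0135
grasp now rack mm [-133.7   -1.4   99.5]
tool shift mm [ 0.9 51.1 16.7] share [0.0022 0.1276 0.0417]
```

>>> carry_out(
  steps=[
    [0,-0.0023,0.0084,0,0],
    [0,0,0,0,0],
  ],
)

```text
time_s: 20.9
position: [0.443, -0.0223, 0.0871]
ee_rot: [[-0.098, 0.958, 0.271], [0.995, 0.099, 0.008], [-0.019, 0.271, -0.963]]
force: [1.6, -0.1, -3.6]
width: 0.0138
```

```bash
python3 obs.py;python3 rel.py -73 -1 96
```

```text
t 20.9 p [ 0.443  -0.0223  0.0871] q [ 0.03  -0.189 -0.031  2.325 -0.02   0.731  1.683] qdmax 0.01
tilt deg 15.74 tilt az 1.7 x az 95.61 xz -0.0191 F [ 1.6 -0.1 -3.6] w 0.0138
grasp now rack mm [-132.2   -1.5   97.7]
tool shift mm [ 0.9 56.5 17.6] share [0.0023 0.1413 0.044 ]
```

>>> carry_out(
  steps=[
    [0,0.0283,0.0095,0,0],
    [0,0.0283,0.0095,0,0],
    [0,0.0283,0.009,0,0],
    [0,0.0283,0.009,0,0],
    [0,0.0283,0.009,0,0],
    [0,0,0,0,0],
  ],
)

```text
time_s: 21.5
position: [0.5051, -0.0162, 0.0855]
ee_rot: [[-0.098, 0.957, 0.275], [0.995, 0.1, 0.008], [-0.019, 0.274, -0.962]]
force: [1.7, -1.3, 0.4]
width: 0.0135
```

```bash
python3 obs.py;python3 rel.py -73 -1 96;python3 - <<'E'
from h import *
im,d=snap('scene','s7'); cv2.imwrite('pics/s7z.png',cv2.resize(im[150:300,250:410,::-1],None,fx=4.5,fy=4,interpolation=cv2.INTER_CUBIC))
E
```

```text
t 21.5 p [ 0.5051 -0.0162  0.0855] q [ 0.021 -0.044 -0.038  2.203 -0.008  0.705  1.66 ] qdmax 0.03
tilt deg 15.94 tilt az 1.8 x az 95.63 xz -0.0193 F [ 1.7 -1.3  0.4] w 0.0135
grasp now rack mm [-69.8  -1.9  96.1]
tool shift mm [ 0.8 -3.1 -0.8] share [ 0.0021 -0.0077 -0.0021]
```

View pics/s7z.png

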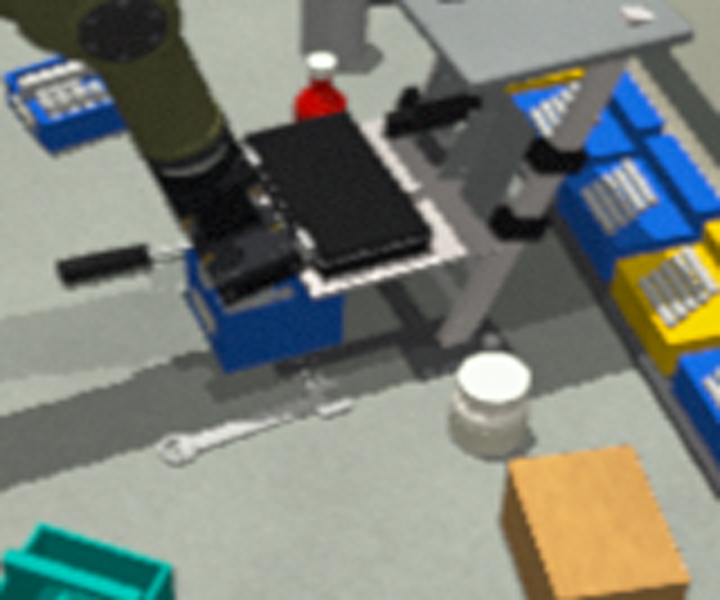

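>>> carry_out(
  steps=[
    [0,0,0,0,0.5],
    [0,0,0,0,0.5],
    [0,0,0,0,0.5],
    [0,0,0,0,0.5],
    [0,0.0034,-0.012,0,0.5],
    [0,-0.036,-0.0103,0,0.5],
    [0,-0.036,-0.0103,0,0.5],
    [0,0,0,0,0.5],
  ],
)

```text
time_s: 22.35
position: [0.471, -0.0195, 0.0898]
ee_rot: [[-0.098, 0.958, 0.271], [0.995, 0.099, 0.008], [-0.019, 0.27, -0.963]]
force: [0.2, -0.2, -0.3]
width: 0.0434
```

```bash
python3 obs.py;python3 rel.py -99 -1 101
```

```text
t 22.35 p [ 0.471  -0.0195  0.0898] q [ 0.026 -0.125 -0.035  2.265 -0.015  0.727  1.671] qdmax 0.037
tilt deg 15.71 tilt az 1.7 x az 95.6 xz -0.0192 F [ 0.2 -0.2 -0.3] w 0.0434
grasp now rack mm [-104.    -1.6  100.4]
tool shift mm [0.7 5.  0.7] share [0.0017 0.0124 0.0018]
```

>>> carry_out(
  steps=[
    [0,0.008,0.002,0,0],
    [0,0,0,0,0],
    [0,0,0,0,0],
    [0,0,0,0,0],
    [0,0,0,0,0],
    [0,0,0,0,0],
    [0,0.024,0.0068,0,0],
    [0,0.024,0.0068,0,0],
    [0,0.024,0.0068,0,0],
    [0,0,0,0,0],
  ],
)

```text
time_s: 23.35
position: [0.5069, -0.0159, 0.0898]
ee_rot: [[-0.098, 0.957, 0.272], [0.995, 0.1, 0.008], [-0.019, 0.272, -0.962]]
force: [1.4, -0.2, -0.6]
width: 0.0139
```

```bash
python3 obs.py;python3 rel.py -70 -1 101
```

```text
t 23.35 p [ 0.5069 -0.0159  0.0898] q [ 0.021 -0.045 -0.039  2.193 -0.008  0.718  1.659] qdmax 0.023
tilt deg 15.79 tilt az 1.7 x az 95.64 xz -0.0192 F [ 1.4 -0.2 -0.6] w 0.0139
grasp now rack mm [-68.   -1.8 100.4]
tool shift mm [ 0.7 -1.8 -1.2] share [ 0.0018 -0.0045 -0.003 ]
```

>>> carry_out(
  steps=[
    [0,0,0,0,0.5],
    [0,0,0,0,0.5],
    [0,0,0,0,0.5],
    [0,0.0034,-0.012,0,0.5],
    [0,-0.036,-0.0103,0,0.5],
    [0,-0.036,-0.0103,0,0.5],
    [0,-0.024,-0.007,0,0.8],
    [0,0,0,0,0.8],
    [0,0,0,0,0.8],
    [0,0,0,0,0.8],
  ],
)

```text
time_s: 24.35
position: [0.4662, -0.0198, 0.0953]
ee_rot: [[-0.098, 0.957, 0.272], [0.995, 0.1, 0.008], [-0.019, 0.271, -0.962]]
force: [0.3, -0.1, -0.2]
width: 0.0657
```

```bash
python3 obs.py;python3 rel.py -108 -1 86;python3 - <<'E'
from h import *
im,d=snap('scene','s8'); cv2.imwrite('pics/s8z.png',cv2.resize(im[150:300,250:410,::-1],None,fx=4.5,fy=4,interpolation=cv2.INTER_CUBIC))
E
```

```text
t 24.35 p [ 0.4662 -0.0198  0.0953] q [ 0.027 -0.145 -0.035  2.27  -0.016  0.741  1.674] qdmax 0.008
tilt deg 15.78 tilt az 1.7 x az 95.63 xz -0.0192 F [ 0.3 -0.1 -0.2] w 0.0657
grasp now rack mm [-108.8   -1.4  105.9]
tool shift mm [ 0.8 -4.6 19.3] share [ 0.0019 -0.0115  0.0484]
```

View pics/s8z.png

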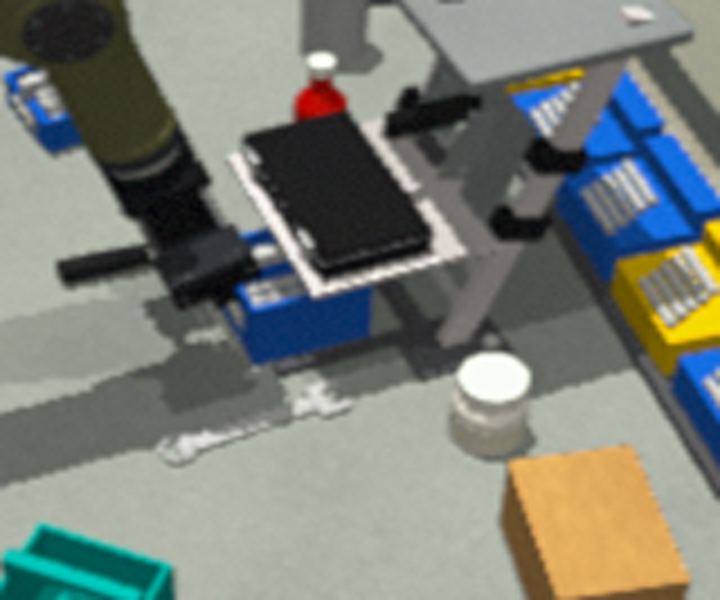

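```bash
cat > tote.py <<'E'
import sys
from h import *
im,d=load(sys.argv[1]);cam='scene' if sys.argv[1][0]=='s' else 'top'
P=cloud(cam,d);X=P[d>0];C=im[d>0].astype(int)
t=np.radians(6);xh=np.array([np.cos(t),np.sin(t)]);yh=np.array([-np.sin(t),np.cos(t)]);o=np.array([.5713,-.0071])
rx=(X[:,:2]-o)@xh*1000; ry=(X[:,:2]-o)@yh*1000; z=X[:,2]*1000
blue=(C[:,2]>C[:,0]+50)&(C[:,2]>C[:,1]+30)&(abs(ry)<75)&(rx>-160)&(rx<80)&(z<115)
print('blue n',blue.sum(),'rx',np.percentile(rx[blue],[1,5,95,99]).round(1),'ry',np.percentile(ry[blue],[1,5,95,99]).round(1),'z',np.percentile(z[blue],[1,99]).round(1))
side=blue&(z<72)&(z>10)&(ry<-30)
# right wall face line fit
A=np.c_[rx[side],np.ones(side.sum())]; c,_,_,_=np.linalg.lstsq(A,ry[side],rcond=None); print('side wall: n',side.sum(),'slope deg',np.degrees(np.arctan(c[0])).round(2),'y at 0',c[1].round(1),'rx range',np.percentile(rx[side],[1,99]).round(1))
E
python3 tote.py s8
```

```text
blue n 422 rx [-87.  -85.5  15.7  21.2] ry [-56.9 -55.4  42.5  46.7] z [ 0.7 82.7]
side wall: n 290 slope deg -1.67 y at 0 -52.3 rx range [-86.4  20.6]
```

>>> carry_out(
  steps=[
    [0.001,-0.0115,0.0484,0,0.8],
    [0,0,0,0,0.8],
    [0,0.02,0.0056,0,0.8],
    [0,0.02,0.0056,0,0.8],
  ],
)

```text
time_s: 24.8
position: [0.4834, -0.0181, 0.0754]
ee_rot: [[-0.098, 0.958, 0.271], [0.995, 0.099, 0.008], [-0.019, 0.27, -0.963]]
force: [-2.3, -0.5, -1.4]
width: 0.0697
```

```bash
python3 obs.py;python3 rel.py -69 -1 86
```

```text
t 24.8 p [ 0.4834 -0.0181  0.0754] q [ 0.024 -0.074 -0.037  2.254 -0.011  0.688  1.666] qdmax 0.193
tilt deg 15.71 tilt az 1.7 x az 95.61 xz -0.0191 F [-2.3 -0.5 -1.4] w 0.0697
grasp now rack mm [-91.5  -1.6  85.9]
tool shift mm [ 0.7 21.7  6. ] share [0.0018 0.0542 0.015 ]
```

>>> carry_out(
  steps=[
    [0,0.0135,0.0038,0,0.8],
    [0,0.0135,0.0038,0,0.8],
    [0,0.0135,0.0038,0,0.8],
    [0,0,0,0,0.8],
  ],
)

```text
time_s: 25.2
position: [0.5007, -0.0163, 0.0754]
ee_rot: [[-0.098, 0.957, 0.272], [0.995, 0.1, 0.008], [-0.019, 0.272, -0.962]]
force: [0.0, 0.6, -0.1]
width: 0.0697
```

```bash
python3 obs.py;python3 rel.py -69 -1 86
```

```text
t 25.2 p [ 0.5007 -0.0163  0.0754] q [ 0.021 -0.037 -0.038  2.219 -0.008  0.684  1.66 ] qdmax 0.015
tilt deg 15.8 tilt az 1.7 x az 95.63 xz -0.0192 F [ 0.   0.6 -0.1] w 0.0697
grasp now rack mm [-74.1  -1.6  86. ]
tool shift mm [0.6 4.9 1.4] share [0.0016 0.0123 0.0035]
```

Contact face is now near -60. Creep the last millimetres, watching force.

>>> carry_out(
  steps=[
    [0,0.0045,0.0013,0,0.8],
    [0,0.0045,0.0013,0,0.8],
    [0,0,0,0,0.8],
  ],
)

```text
time_s: 25.5
position: [0.5032, -0.0162, 0.0749]
ee_rot: [[-0.098, 0.958, 0.271], [0.995, 0.099, 0.008], [-0.019, 0.27, -0.963]]
force: [-0.5, -0.2, 0.4]
width: 0.0695
```

```bash
python3 obs.py;python3 rel.py -69 -1 86; python3 - <<'E'
from h import *
im,d=snap('scene','s9'); cv2.imwrite('pics/s9z.png',cv2.resize(im[150:270,260:400,::-1],None,fx=5,fy=4.5,interpolation=cv2.INTER_CUBIC))
E
python3 tote.py s9
```

```text
t 25.5 p [ 0.5032 -0.0162  0.0749] q [ 0.021 -0.03  -0.039  2.213 -0.007  0.684  1.658] qdmax 0.004
tilt deg 15.71 tilt az 1.7 x az 95.62 xz -0.0191 F [-0.5 -0.2  0.4] w 0.0695
grasp now rack mm [-71.6  -1.7  85.5]
tool shift mm [0.7 2.7 0.2] share [0.0017 0.0066 0.0006]
blue n 355 rx [-57.7 -56.1  45.6  51. ] ry [-56.5 -55.2 -45.1 -23.5] z [ 1.  80.5]
side wall: n 289 slope deg -1.5 y at 0 -51.6 rx range [-57.7  50.9]
```

View pics/s9z.png

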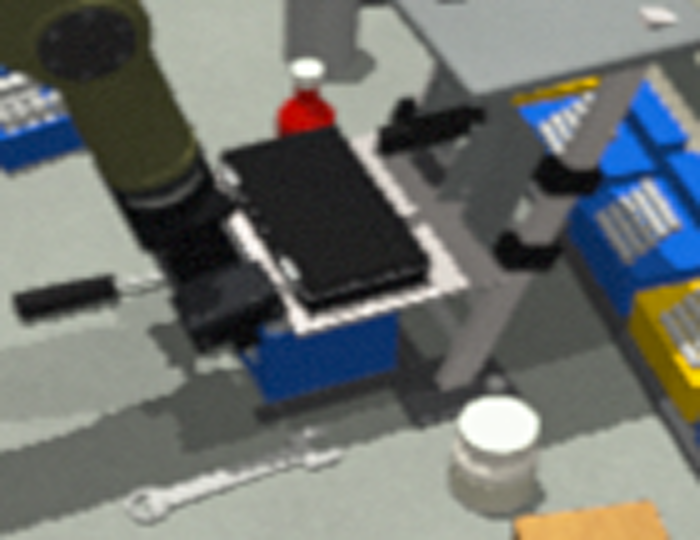

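>>> carry_out(
  steps=[
    [0,0.0045,0.0013,0,0.8],
    [0,0.0045,0.0013,0,0.8],
    [0,0,0,0,0.8],
  ],
)

```text
time_s: 25.85
position: [0.5045, -0.0163, 0.0739]
ee_rot: [[-0.098, 0.959, 0.265], [0.995, 0.099, 0.007], [-0.019, 0.265, -0.964]]
force: [-9.6, -1.2, 6.0]
width: 0.0696
```

```bash
python3 obs.py;python3 rel.py -69 -1 86
```

```text
t 25.85 p [ 0.5045 -0.0163  0.0739] q [ 0.02  -0.022 -0.038  2.207 -0.006  0.689  1.657] qdmax 0.005
tilt deg 15.38 tilt az 1.6 x az 95.62 xz -0.0192 F [-9.6 -1.2  6. ] w 0.0696
grasp now rack mm [-70.3  -1.9  84.5]
tool shift mm [ 0.9  1.7 -1.1] share [ 0.0023  0.0042 -0.0027]
```

>>> carry_out(
  steps=[
    [0,-0.012,-0.0033,0,0.8],
    [0,-0.06,-0.017,0,0.8],
    [0,-0.07,-0.02,0,0.8],
    [0,0,-0.08,0,0.8],
    [0,0,-0.1,0,0.8],
    [0,0,-0.1,0,0.8],
    [0,0,0,0,0.8],
  ],
)

```text
time_s: 26.55
position: [0.4377, -0.0236, 0.1771]
ee_rot: [[-0.099, 0.961, 0.26], [0.995, 0.099, 0.012], [-0.014, 0.259, -0.966]]
force: [0.1, 0.2, -0.5]
width: 0.0698
```

```bash
python3 obs.py;python3 rel.py -69 -1 86; python3 - <<'E'
from h import *
im,d=snap('scene','s10'); cv2.imwrite('pics/s10z.png',cv2.resize(im[150:270,260:400,::-1],None,fx=5,fy=4.5,interpolation=cv2.INTER_CUBIC))
im,d=snap('top','t10'); cv2.imwrite('pics/t10z.png',cv2.resize(im[130:260,240:380,::-1],None,fx=5,fy=4.5,interpolation=cv2.INTER_CUBIC))
E
python3 tote.py s10
```

```text
t 26.55 p [ 0.4377 -0.0236  0.1771] q [ 0.04  -0.302 -0.03   2.212 -0.029  0.969  1.695] qdmax 0.077
tilt deg 15.06 tilt az 2.7 x az 95.67 xz -0.0139 F [ 0.1  0.2 -0.5] w 0.0698
grasp now rack mm [-137.4   -2.3  187.7]
tool shift mm [  3.1  39.7 115.9] share [0.0077 0.0993 0.2898]
blue n 416 rx [-57.3 -56.4  46.2  52.5] ry [-57.1 -55.8  41.9  47. ] z [ 1.5 82.6]
side wall: n 283 slope deg -1.01 y at 0 -51.6 rx range [-56.8  52.6]
```

View pics/s10z.png

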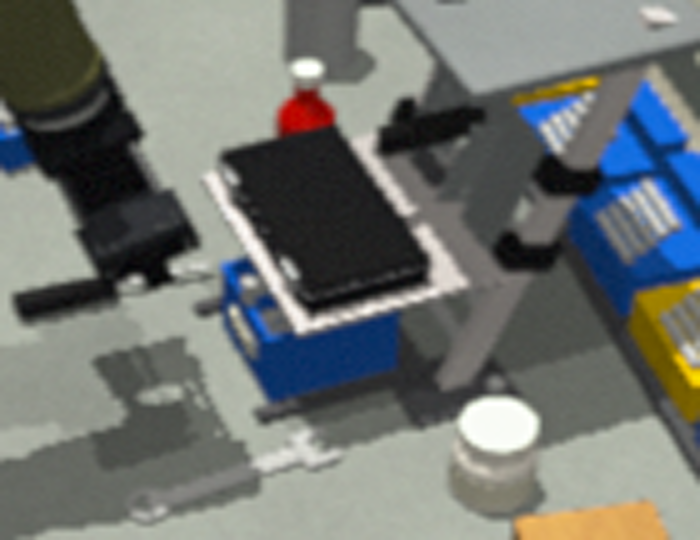

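View pics/t10z.png

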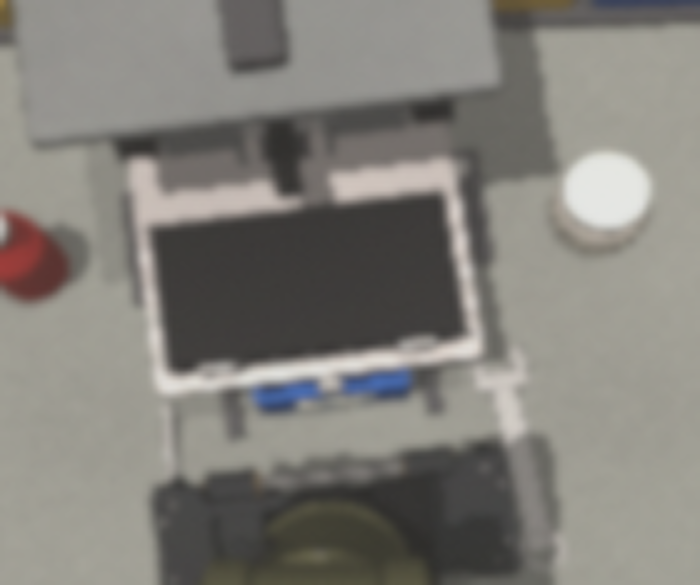

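```bash
python3 - <<'E'
from h import *
im,d=load('s10'); cv2.imwrite('pics/s10y.png',cv2.resize(im[205:250,300:365,::-1],None,fx=12,fy=12,interpolation=cv2.INTER_CUBIC))
# project expected points: back stop top front edge corners, tote home bottom right edge
m=ctrl.camera_model('scene');T=np.array(m['pose'])
t=np.radians(6);RR=np.array([[np.cos(t),-np.sin(t),0],[np.sin(t),np.cos(t),0],[0,0,1]]);o=np.array([.5713,-.0071,0])
for nm,p in(('stop R top',(55,-75,24)),('stop R bot',(55,-75,0)),('tote home back R bottom',(55,-50,0)),('back R top',(55,-50,80)),('front R bottom',(-55,-50,0)),('front R top',(-55,-50,80)),('front L top',(-55,50,80)),('runner R front in top',(-70,-62,10)),('shelf front R',(-49,-100,130)),('shelf fr L',(-49,100,130))):
    w=o+RR@(np.array(p)/1000); c=T[:3,:3].T@(w-T[:3,3]); u=m['cx']+m['fx']*c[0]/-c[2]; v=m['cy']-m['fy']*c[1]/-c[2]
    print(nm,round(u,1),round(v,1),'crop',round((u-300)*12),round((v-205)*12))
E
```

```text
stop R top 341.3 231.4 crop 496 317
stop R bot 341.1 235.4 crop 493 365
tote home back R bottom 338.5 231.0 crop 462 313
back R top 339.2 217.3 crop 471 147
front R bottom 312.9 239.0 crop 155 408
front R top 312.8 225.2 crop 153 243
front L top 303.4 207.9 crop 41 34
runner R front in top 310.4 240.6 crop 125 427
shelf front R 319.3 224.9 crop 232 239
shelf fr L 300.0 190.2 crop 0 -177
```

View pics/s10y.png

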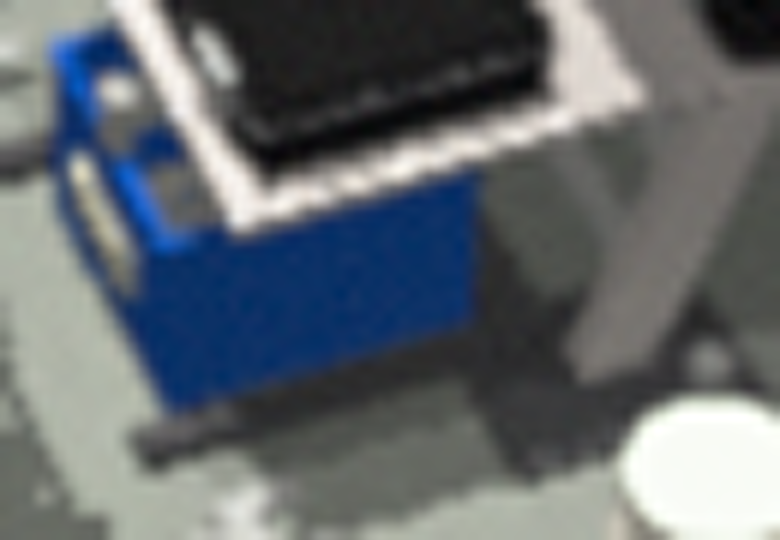

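View pics/s10.png

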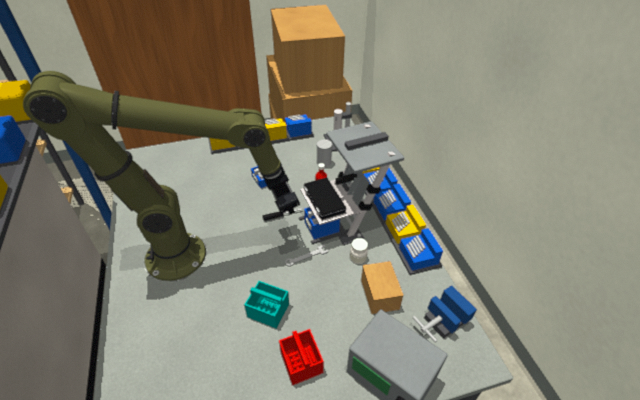

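```bash
python3 - <<'E'
from h import *
a,da=load('s10')
t=np.radians(6);o=np.array([.5713,-.0071])
X=cloud('scene',da)[da>0];C=a[da>0].astype(int)
rx=(X[:,:2]-o)@[np.cos(t),np.sin(t)]; ry=(X[:,:2]-o)@[-np.sin(t),np.cos(t)]
w=(C.min(1)>165)&(abs(ry)<.105)&(X[:,2]>.1)&(X[:,2]<.2)&(rx<.05)&(rx>-.1)
print('shelf top z',np.percentile(X[w][:,2],[5,50,95]).round(4),'front',np.percentile(rx[w],2).round(4))
k=(C.max(1)<70)&(abs(ry)<.1)&(X[:,2]>.16)&(X[:,2]<.19)&(rx>-.06)&(rx<.1)
print('case top',np.median(X[k],0).round(3),'rx',np.percentile(rx[k],[1,99]).round(3),'ry',np.percentile(ry[k],[1,99]).round(3))
E
```

```text
shelf top z [0.1333 0.1374 0.1615] front -0.05
case top [ 0.58  -0.017  0.172] rx [-0.041  0.095] ry [-0.091  0.085]
```

```bash
python3 -c "
from plant import ctrl
print(ctrl.finish_job())"
```

```text
the job is handed in; nothing more can be done
None
```

The job is done and handed in at about 26.7 s of the 67 s allowed; no verdict was reported.

**What I did**
- **Tilt:** the moves can only turn the tool about its own axis. I got the tilt by driving the arm against a joint limit until the hand leaned about 35° towards the open front.
- **Carrier:** I gripped it by its bar and raised it to about 0.141 m. I then lowered it until the wrist force fell to almost nothing and let go.
- **Tote:** I set the tilt to about 16° and gripped the tall tote (the right-hand one, bar top at 104 mm) by its bar. I carried it over the wrench, set it down at the bay mouth and slid it in, re-gripping once. For the last stretch I pushed its front wall with the open fingers until the resistance rose to about 10 N.

**Last checks**
- **Carrier:** the shelf top is at 137 mm (138 expected) and its front edge at rack x = -50 mm (-49 expected). It hangs on the top rung with the case still in place.
- **Tote position:** the two estimates differ by about 3 mm. Depth puts its front wall near x = -57 mm, about 2 mm short of home. The picture overlay puts it about 1 mm past home, which is within measurement error. The rise in force suggests it is against the back stop.
- **Tote sideways and angle:** it sits roughly 2–5 mm to the right of centre, inside the runners. Its bar is within about 1° of straight in.
- **Other things:** they look unmoved in the final picture, and the hand is clear of everything.

**Doubt:** at the joint limits two joints read slightly past the stated range: joint 6 at 2.053 (limit 2.05) and joint 2 at -0.302 (limit -0.30). Joint 2 was still at that reading at hand-in.

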